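# Unclamp the glued test probes and stand them in the pot

## Robot

A 6-joint arm with a two-finger parallel gripper is mounted at the origin on the work surface. World frame = base frame: x ahead of the robot, y to its left, z up, the work surface at z = 0. Lengths are in m, angles in rad, forces in N, time in s.
With the tool pointing down it reaches from about 0.425 to 0.95 m from the base axis. Payload 3.5 kg.
Tool frame: the origin (TCP) lies at the very end of the fingers, on their centre line; the grasp point (between the pads) lies 19 mm behind it (ctrl.grip_point_offset is the distance from the TCP to the grasp point, in m); z points along the fingers, y is the line along which they close (so a half turn about z gives the same grasp; the last joint's range is limited). The gripper opens to 85 mm and grips with 20 to 120 N. Pads are 22 mm wide; open, the fingers measure 114 mm over their backs; the gripper's body (76 mm by 85 mm) begins 54 mm behind the grasp point. The pads swing forward as they close: fully open they stand 13 mm farther back than shut.
Start: joints at [1.106, 0.286, 1.577, -0, 1.279, -0.15], TCP at [0.209, 0.642, 0.231] pointing down, gripper open.
Joint ranges: [-2.77, 2.77], [-0.9, 2.22], [0.21, 2.48], [-1.53, 4.67], [0.24, 2.81], [-2.84, 2.84]. Speed limits (rad/s): [2.79, 2.79, 3.14, 3.14, 3.14, 3.14].

## Interface

Orientations are given as a unit quaternion [x, y, z, w].
In Python, from plant import ctrl gives the robot as it stands. The module is installed in compiled form; this text tells all that it offers.
- The arm moves only by the shell command python3 -m pendant 'ROWS' [OPENING] [FORCE]. ROWS is JSON, a list of rows, each an object of numbers: "dx", "dy", "dz": the shift along the tool's x, y, z in cm; "twist": the turn about the tool's z in degrees. A call has 1 to 10 rows; each row is the pose to reach, as a shift and turn from the pose commanded when the call began, along the tool's axes at that moment; what a row does not reach only later rows make up. A row lasts 1/8 s, in which the tool goes at most 62.5 mm and 10.7 degrees, less where a joint would pass 70% of its speed; a pose out of reach is approached as far as the arm can. A call with a gripper value outside its range is refused whole. OPENING is the opening in per cent of the stroke, from 0 (shut) to 100 (fully open), set as the call begins (- or left out, the last holds). The fingers move at their own pace and stop on an object; FORCE is the grip in N (left out, the last holds). Time passes only in rows, so rows that repeat a pose let the fingers close. It gives the time, the measured TCP pose, the force, the opening and the grip force at its end, in the units of the state.
- ctrl.get_state(): the state, without advancing time (a new reading comes with each control period).
- ctrl.read_camera(name): name is "scene" or "side" or "wrist"; returns a dict with "img" (420x560x3 uint8, red, green, blue), "depth" (420x560 float32, m along the optical axis (not along the pixel's ray), 0 where there is no reading), "camera_matrix" (3x3 intrinsics, pixels), "xyz" and "rotation" of the camera in the world; the wrist camera has in their place "tool_from_camera" (4x4, takes a point from camera to tool coordinates, whose origin is the TCP and whose axes are the flange's). Camera axes: x right, y up, looking along -z (the intrinsics and any distortion apply to the point x, -y, -z); pixel columns grow to the right and rows downward; lengths in m; the calibration is good to about 2 mm. A picture is of the moment at which its call begins: read the wrist's pose just before it.
- ctrl.sign_off(): hands the job in; it is judged then, once.
The state is a dict: "time": time; "qpos": joint angles; "dq": joint speeds; "joint_efforts": joint torques, N m; "eef_pos": TCP position; "tcp_rot": TCP orientation; "contact_force": force on the tool from outside, world axes, zero at the start; "wrist_torque": the same for the moment, N m; "opening": opening from 0.0 (shut) to 1.0 (fully open); "finger_force": force on a finger pad.
Only numpy, scipy, OpenCV 4.12 (cv2) and the standard library are available. Lean on these libraries where they do the work, as an engineer would, in place of code of your own. Each camera call takes 0.05 s, during which the arm holds its last target. There are 200 camera calls.

## Task

The glue has set on the test probes clamped in the bench press. Wind the handwheel counter-clockwise all the way up to its stop while the probes still lie under the platen, then draw the probes out and stand every one of them upright in the metal pot, tail down and metal tip up. Leave the press wound up, the pot standing, and the glue bottle, screwdriver, module and solder reel where they are.

Things in the scene. Friction and masses are not known exactly. Their poses are not given: they have to be found in the camera images.
- press: Grey steel bench screw press, fixed. Origin: centre of the bed's underside, on the desk; x points from its front (where the probe tips stick out) to its back, z up. Bed 140 (x) x 244 (y) x 25 mm high; fence strips 4 mm high between the four probe places (y = -69, -23, 23, 69 mm), within 25 mm of x = 0. Columns 18 mm thick at y = +-104 mm, x = 0. Crosshead 44 (x) x 244 (y) mm, z = 115 to 145 mm.
- platen: Sprung aluminium platen under the spindle, 60 (x) x 180 (y) x 14 mm thick, pressing the probes onto the bed with 15 to 22 N in all. Its spring follows them down by 6 mm, so it lifts off only after the first 6 mm of spindle rise and is 14 mm clear at the upper stop. The underside of the platen is 40 mm above its origin.
- wheel_center (a point): Centre of the plain steel handwheel, on the vertical spindle axis above the crosshead, at mid height of the rim (165 mm above the desk plus the rise of the spindle). Rim: 52 mm radius to the middle of a 14 mm thick round bar, three spokes; it moves up with the spindle.
- crank_grip (a point): Mid height of the upright spinner handle on the handwheel: a round black grip 20 mm across, about 40 mm high (22 mm below to 18 mm above this point), standing on the wheel 42 mm from the spindle axis, its foot 9 mm above the wheel centre's height. It spins freely on its own pin, so a hand can carry it round without turning itself.
- wheel (a joint): Angle of the handwheel, rad: 0 at the lowest, 20.94 (3.33 turns) at the upper stop; grows counter-clockwise seen from above, which raises the spindle 6 mm a turn. Needs about 5 N at the handle; stays where it is left; the stop is rigid. The handle's bearing from the spindle axis, in the press's frame, is pi + this angle.
- spindle (a joint): Rise of the screw spindle with the handwheel on it, m: 0 at the lowest, 0.020 at the upper stop (= 0.000955 x wheel angle).
- pot: Round open aluminium pot, loose, 0.55 kg: outer diameter 84 to 86 mm, 95 mm high, wall 4 mm, inner floor 6 mm above its underside. Origin: centre of its underside; z up.
- probe0: Pen-type test probe, may be absent (then None): bar-shaped grey plastic body 16 wide x 15 mm thick with a domed black tail cap, black nose cone and thin steel tip, 165 mm overall, about 50 g. Starts lying on the bed of the press, tail under the platen, tip sticking out over the front; others lie alongside at 46 mm. Origin: middle of its length and thickness; x points from tail to tip; the bar runs from x = -75.5 to +52.5 mm.
- probe0_tail (a point): End of the domed tail of probe0, 82.5 mm behind its origin.
- probe1: Pen-type test probe, may be absent (then None), same as probe0.
- probe1_tail (a point): End of the domed tail of probe1, 82.5 mm behind its origin.
- probe2: Pen-type test probe, may be absent (then None), same as probe0.
- probe2_tail (a point): End of the domed tail of probe2, 82.5 mm behind its origin.
- probe3: Pen-type test probe, may be absent (then None), same as probe0.
- probe3_tail (a point): End of the domed tail of probe3, 82.5 mm behind its origin.
- glue: Bystander: white plastic glue bottle, 40 mm across, 115 mm high. Origin: centre of its underside.
- screwdriver: Bystander: screwdriver lying beyond the work, 190 mm long, along its x. Origin: middle of its length, underside.
- module: Bystander: plug-in instrument module, aluminium, 200 (x) x 67 (y) x 127 mm high, knobs on its front. Origin: centre of its underside.
- solder_reel: Bystander: reel of solder, 54 mm across, 40 mm high. Origin: centre of its underside.

How it is judged:
By the outcome, as a careful person would: the job done as asked, in the order asked, and still so for the second after the job is handed in, with the robot touching nothing.
Of probe0, probe1, probe2, probe3 only 3 to 4 are there at a start; the rules pass over those that are not, and their reading is None.
At some moment in a run one of pot may be knocked a few centimetres aside while the robot is not near it.
Once in a run the grip may slacken for a moment while it holds something.
It also fails if it takes over 210 s, if anything falls off the work surface, if the arm or the gripper's body presses on something with over 40 N, if the wrist force passes 120 N, or if a joint passes its speed limit or range.

## Working session

There is one attempt and no reset: what is moved stays moved. The work goes in short steps, Python scripts to look and compute and a shell command to move; the robot and the scene stay as the last step left them, time stands still between calls to the robot, and variables do not carry over. Pictures are saved under pics/ and viewed, at most 14 in all, crops included, and the job is handed in when it is done.

```bash
mkdir -p pics; cat > h.py <<'E'
import numpy as np, cv2
from scipy.spatial.transform import Rotation as R
from plant import ctrl
def cam(name):
    s=ctrl.get_state(); c=ctrl.read_camera(name)
    if 'xyz' in c: Rm=np.array(c['rotation']).reshape(3,3) if np.size(c['rotation'])==9 else R.from_quat(c['rotation']).as_matrix(); t=np.array(c['xyz'])
    else:
        T=np.eye(4);T[:3,:3]=R.from_quat(s['tcp_rot']).as_matrix();T[:3,3]=s['eef_pos']
        M=T@np.array(c['tool_from_camera']);Rm=M[:3,:3];t=M[:3,3]
    c['R']=Rm;c['t']=t;return c
def save(c,n): cv2.imwrite('pics/'+n,c['img'][:,:,::-1])
def ray(c,u,v):
    K=c['camera_matrix'];d=np.array([(u-K[0][2])/K[0][0],-(v-K[1][2])/K[1][1],-1.]);return c['R']@d
def onz(c,u,v,z):
    d=ray(c,u,v);return c['t']+d*(z-c['t'][2])/d[2]
def cloud(c):
    K=c['camera_matrix'];v,u=np.mgrid[:420,:560];D=c['depth']
    P=np.stack([(u-K[0][2])/K[0][0]*D,-(v-K[1][2])/K[1][1]*D,-D],-1)
    return P@c['R'].T+c['t']
def proj(c,p):
    q=c['R'].T@(np.array(p)-c['t']);K=c['camera_matrix'];return K[0][0]*q[0]/-q[2]+K[0][2],K[1][1]*q[1]/q[2]+K[1][2]
E
python3 - <<'E'
from h import *
for n in('scene','side','wrist'):
    c=cam(n);save(c,n+'0.png');np.savez(n+'0.npz',**{k:c[k] for k in('img','depth','camera_matrix','R','t')})
    print(n,c['t'],c['R'].round(3).tolist(),np.array(c['camera_matrix']).tolist(),[k for k in c])
s=ctrl.get_state();print(s)
a=[cv2.imread(f'pics/{n}0.png') for n in('scene','side')]
E
```

```text
scene [1.25944787 0.87452048 0.87818677] [[-0.816, -0.312, 0.487], [0.578, -0.459, 0.675], [0.013, 0.832, 0.555]] [[451.97769431833393, 0.0, 279.4661539482719], [0.0, 451.97769431833393, 211.26803966712242], [0.0, 0.0, 1.0]] ['img', 'depth', 'camera_matrix', 'xyz', 'rotation', 'R', 't']
side [0.19295679 0.56868409 1.01445997] [[-0.806, 0.463, -0.369], [-0.592, -0.628, 0.506], [0.002, 0.626, 0.78]] [[460.01956793006497, 0.0, 278.06713587197476], [0.0, 460.01956793006497, 206.2603109050786], [0.0, 0.0, 1.0]] ['img', 'depth', 'camera_matrix', 'xyz', 'rotation', 'R', 't']
wrist [0.13457484 0.6650574  0.37339121] [[0.31, -0.904, -0.293], [0.951, 0.295, 0.097], [-0.002, -0.309, 0.951]] [[292.78997117793665, 0.0, 276.88260983965137], [0.0, 292.78997117793665, 214.8389171612348], [0.0, 0.0, 1.0]] ['img', 'depth', 'camera_matrix', 'tool_from_camera', 'R', 't']
{'time': 0.15, 'qpos': array([ 1.10602714e+00,  2.87007761e-01,  1.57782339e+00, -2.94256117e-05,
        1.27858417e+00, -1.49979757e-01]), 'dq': array([ 0.00042301, -0.00251139, -0.0037654 , -0.00046968, -0.00136485,
       -0.00110694]), 'joint_efforts': array([ 9.25095046e-04, -4.06599677e+01, -2.93145865e+01, -1.48345430e-04,
        3.89194422e-03, -1.19345184e-06]), 'eef_pos': array([0.20872978, 0.64139041, 0.23024391]), 'tcp_rot': array([ 1.56741395e-01,  9.87639258e-01, -8.72880706e-04, -2.62305017e-04]), 'contact_force': array([ 0.44166022, -0.55267415,  0.73248593]), 'wrist_torque': array([-0.01357036,  0.02154118, -0.09720598]), 'finger_force': 0.0, 'opening': 1.0037844924345785}
```

View pics/scene0.png

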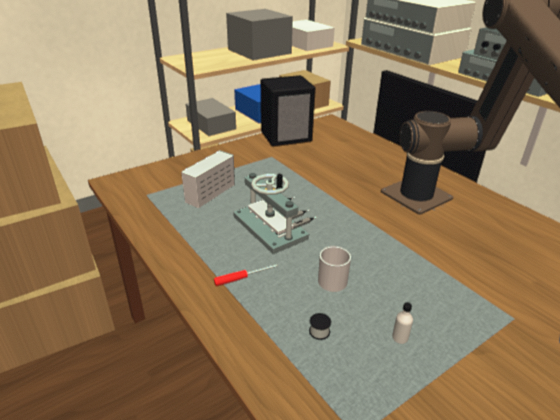

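View pics/side0.png

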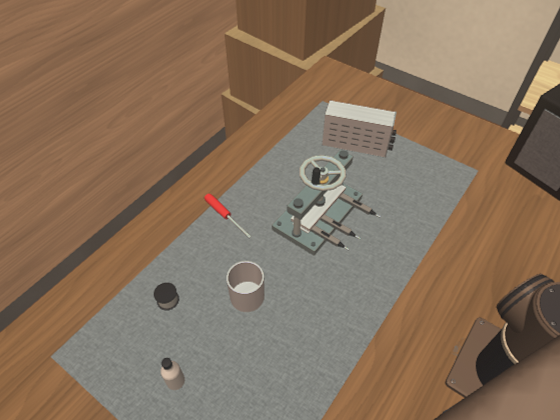

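The scene view shows the press (270,215), pot (334,268), screwdriver (245,272), reel (320,327), bottle (403,325) and module (209,178). The side view shows the wheel at (322,172), black grip at (316,176), three probe tips at (378,214), (356,235), (344,246), with one place empty, and the pot at (246,287).

```bash
python3 - <<'E'
from h import *
P=[];C=[]
for n in('scene','side'):
    c=dict(np.load(n+'0.npz'));X=cloud(c);m=c['depth']>0
    P.append(X[m]);C.append(c['img'][m])
    for nm,z0,z1 in (('press',.012,.2),):
        pass
    g=c['img'].astype(int)
    Q=X.reshape(-1,3);ok=m.ravel()&(Q[:,2]>.012)&(Q[:,2]<.26)
    pts=Q[ok]; 
    # cluster by grid of xy
    G=np.zeros((300,300),np.uint8);ij=((pts[:,:2]-[-.2,-.8])/.005).astype(int);k=((ij>=0)&(ij<300)).all(1);G[ij[k,0],ij[k,1]]=1
    nl,L,st,ce=cv2.connectedComponentsWithStats(G)
    lab=np.zeros(len(pts),int);lab[k]=L[ij[k,0],ij[k,1]]
    for l in range(1,nl):
        q=pts[lab==l]
        if len(q)>60: print(n,len(q),q.min(0).round(3),q.max(0).round(3))
E
python3 - <<'E'
from h import *
for n,(cu,cv) in(('scene',(275,210)),('side',(325,205))):
    im=cv2.imread(f'pics/{n}0.png')[cv-60:cv+60,cu-70:cu+70]
    im=cv2.resize(im,None,fx=5,fy=5,interpolation=cv2.INTER_CUBIC);cv2.imwrite(f'pics/{n}0c.png',im)
a=np.vstack([cv2.resize(cv2.imread(f'pics/{n}0c.png'),(350,300)) for n in('scene','side')])
cv2.imwrite('pics/crop0.png',np.hstack([cv2.resize(cv2.imread(f'pics/{n}0c.png'),(400,343)) for n in('scene','side')]))
E
```

```text
scene 3286 [-0.184 -0.085  0.012] [0.104 0.167 0.26 ]
scene 61 [ 0.015 -0.752  0.255] [ 0.075 -0.666  0.26 ]
scene 3164 [ 0.025 -0.799  0.012] [ 0.229 -0.565  0.26 ]
scene 68 [ 0.436 -0.112  0.021] [ 0.512 -0.084  0.041]
scene 3331 [ 0.437 -0.255  0.012] [ 0.646 -0.005  0.221]
scene 1929 [ 0.522 -0.501  0.012] [ 0.739 -0.365  0.132]
scene 1160 [0.53  0.141 0.012] [0.618 0.23  0.098]
scene 534 [0.555 0.419 0.012] [0.592 0.456 0.118]
scene 303 [0.676 0.003 0.012] [0.859 0.052 0.028]
scene 398 [0.694 0.279 0.012] [0.748 0.333 0.044]
side 3462 [ 0.011 -0.095  0.012] [0.096 0.097 0.26 ]
side 3469 [ 0.043 -0.702  0.012] [ 0.217 -0.574  0.26 ]
side 5175 [ 0.415 -0.256  0.012] [ 0.639 -0.009  0.223]
side 3020 [ 0.51  -0.505  0.012] [ 0.729 -0.37   0.133]
side 1317 [0.523 0.14  0.012] [0.608 0.226 0.098]
side 532 [0.542 0.414 0.012] [0.58  0.453 0.117]
side 312 [ 0.664 -0.001  0.012] [0.85  0.051 0.029]
side 442 [0.687 0.277 0.012] [0.741 0.332 0.045]
```

View pics/crop0.png

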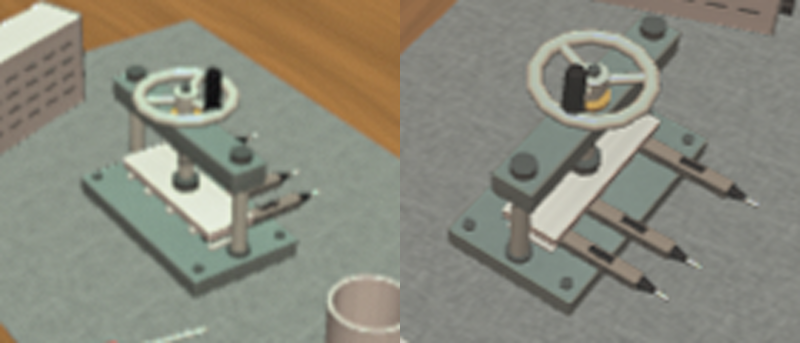

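```bash
python3 - <<'E'
from h import *
S={n:dict(np.load(n+'0.npz')) for n in('scene','side')}
c=S['side']
def crop(n,x,y):  # crop px (400 wide per panel, scale 400/140)
    cu,cv={'scene':(275,210),'side':(325,205)}[n];k=400/140;return x/k+cu-70,y/k+cv-60
for nm,a,z in (('tipA',(752,203),.0325),('tipB',(696,265),.0325),('tipC',(662,296),.0325),('bodyA',(655,150),.04),('bedfront R',(706,150),.025),('bedfront corner',(573,308),.025),('bed left',(452,232),.025),('bolt far',(653,26),.152),('bolt near',(522,165),.152),('handle top',(576,70),.214-.0),('wheel c',(594,80),.165)):
    print(nm,onz(c,*crop('side',a[0]-400,a[1]),z).round(4))
c=S['scene']
for nm,a,z in (('tip',(317,192),.0325),('tip',(292,173),.0325),('tip',(255,133),.0325),('bolt near',(240,152),.152),('bolt far',(136,73),.152),('handle top',(213,70),.214),('bed corner',(195,288),.025),('bed corner front',(296,238),.025),('bed back far',(83,180),.025)):
    print(nm,onz(c,*crop('scene',*a),z).round(4))
# wheel ring fit
for n in S:
    X=cloud(S[n]);Q=X[(S[n]['depth']>0)];k=(Q[:,2]>.155)&(Q[:,2]<.185)&(Q[:,0]>.4)&(Q[:,0]<.65)&(Q[:,1]>-.27)&(Q[:,1]<0);q=Q[k]
    (cx,cy),r=cv2.minEnclosingCircle(q[:,:2].astype(np.float32));print(n,'wheel',cx,cy,r,q[:,2].max())
    k=(abs(Q[:,2])<.02);print('desk z',np.median(Q[k,2]))
    k=(Q[:,0]>.4)&(Q[:,0]<.65)&(Q[:,1]>-.27)&(Q[:,1]<0)&(Q[:,2]>.196);print('handle',Q[k].mean(0),Q[k].max(0),k.sum())
    # pot rim
    k=(abs(Q[:,2]-.095)<.004)&(Q[:,0]>.5)&(Q[:,0]<.65)&(Q[:,1]>.1)&(Q[:,1]<.26)
    print('pot',cv2.minEnclosingCircle(Q[k,:2].astype(np.float32)))
E
```

```text
tipA [ 0.4205 -0.2012  0.0325]
tipB [ 0.4273 -0.108   0.0325]
tipC [ 0.4348 -0.0606  0.0325]
bodyA [ 0.5254 -0.197   0.04  ]
bedfront R [ 0.4902 -0.2384  0.025 ]
bedfront corner [ 0.4941 -0.0073  0.025 ]
bed left [ 0.6313 -0.0106  0.025 ]
bolt far [ 0.5664 -0.2365  0.152 ]
bolt near [ 0.5693 -0.0279  0.152 ]
handle top [ 0.5643 -0.0959  0.214 ]
wheel c [ 0.5677 -0.1359  0.165 ]
tip [ 0.4382 -0.0574  0.0325]
tip [ 0.4376 -0.105   0.0325]
tip [ 0.42   -0.2016  0.0325]
bolt near [ 0.5741 -0.0282  0.152 ]
bolt far [ 0.5736 -0.2307  0.152 ]
handle top [ 0.5613 -0.0964  0.214 ]
bed corner [0.6505 0.0011 0.025 ]
bed corner front [ 0.5075 -0.0084  0.025 ]
bed back far [ 0.6442 -0.2408  0.025 ]
scene wheel 0.5781275629997253 -0.1286163181066513 0.11073963344097137 0.18482406540371688
desk z -0.0007228531594429821
handle [ 0.57064805 -0.08573796  0.20968669] [ 0.5796764  -0.07771412  0.22148252] 58
pot ((0.5726025104522705, 0.1851784586906433), 0.045427508652210236)
side wheel 0.5652563571929932 -0.1304737627506256 0.1146123856306076 0.18478033331020272
desk z 0.00024980864943191516
handle [ 0.55876643 -0.08707155  0.21183502] [ 0.57002919 -0.08117442  0.22267036] 82
pot ((0.5660840272903442, 0.18350858986377716), 0.04367014393210411)
```

```bash
python3 -m pendant '[{"dx":-36,"dy":-24,"dz":-10},{"dx":-36,"dy":-24,"dz":-10},{"dx":-36,"dy":-24,"dz":-10},{"dx":-36,"dy":-24,"dz":-10},{"dx":-36,"dy":-24,"dz":-10},{"dx":-36,"dy":-24,"dz":-10},{"dx":-36,"dy":-24,"dz":-10},{"dx":-36,"dy":-24,"dz":-10},{"dx":-36,"dy":-24,"dz":-10}]'
python3 -m pendant '[{"dx":-12,"dy":-41,"dz":-2,"twist":-17},{"dx":-12,"dy":-41,"dz":-2,"twist":-17},{"dx":-12,"dy":-41,"dz":-2,"twist":-17},{"dx":-12,"dy":-41,"dz":-2,"twist":-17},{"dx":-12,"dy":-41,"dz":-2,"twist":-17},{"dx":-12,"dy":-41,"dz":-2,"twist":-17},{"dx":-12,"dy":-41,"dz":-2,"twist":-17},{"dx":-12,"dy":-41,"dz":-2,"twist":-17},{"dx":-12,"dy":-41,"dz":-2,"twist":-17},{"dx":-12,"dy":-41,"dz":-2,"twist":-17}]'
python3 - <<'E'
from h import *
c=cam('wrist');np.savez('w1.npz',**{k:c[k] for k in('img','depth','camera_matrix','R','t')});save(c,'w1.png')
print(c['t'],ctrl.get_state()['tcp_rot'])
E
```

```text
time: 1.4
eef_pos: [0.1959, 0.2155, 0.2511]
tcp_rot: [0.008, 1.0, -0.0, -0.001]
contact_force: [0.3, -0.1, -0.7]
opening: 0.997
finger_force: 0.0
[0.11795649 0.21580635 0.39448566] [ 7.82398707e-03  9.99968924e-01 -3.81528788e-04 -8.89007231e-04]$[0]: bad value
```

View pics/w1.png

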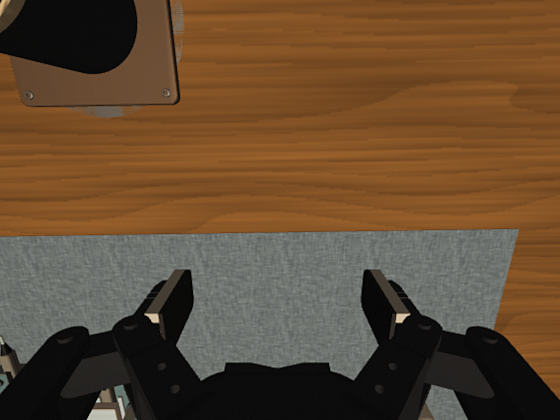

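```bash
python3 -m pendant '[{"dx":-28,"dy":-20,"dz":-9},{"dx":-28,"dy":-20,"dz":-9},{"dx":-28,"dy":-20,"dz":-9},{"dx":-28,"dy":-20,"dz":-9},{"dx":-28,"dy":-34,"dz":-9},{"dx":-28,"dy":-34,"dz":-9},{"dx":-28,"dy":-34,"dz":-9},{"dx":-28,"dy":-34,"dz":-9},{"dx":-28,"dy":-34,"dz":-9},{"dx":-28,"dy":-34,"dz":-9}]'
python3 - <<'E'
from h import *
c=cam('wrist');np.savez('w1.npz',**{k:c[k] for k in('img','depth','camera_matrix','R','t')});save(c,'w2.png')
print(c['t'],ctrl.get_state()['tcp_rot'])
E
```

```text
[0.1179448  0.21584768 0.39443214] [ 7.81581543e-03  9.99968944e-01 -4.18582175e-04 -9.21063783e-04]$[0]: bad value
```

View pics/w2.png

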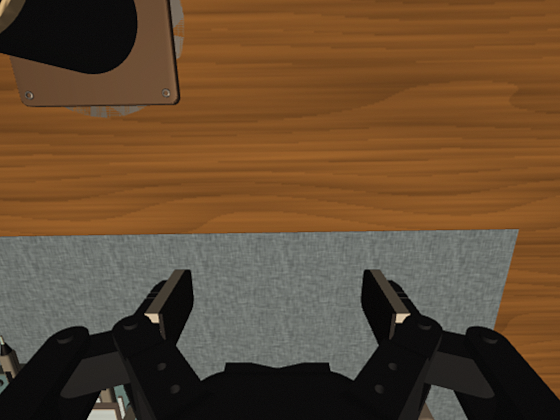

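The picture is the same as before, because that move was refused: rows seem to need all four numbers.

```bash
python3 -m pendant '[{"dx":-28,"dy":-20,"dz":-9,"twist":0},{"dx":-28,"dy":-20,"dz":-9,"twist":0},{"dx":-28,"dy":-20,"dz":-9,"twist":0},{"dx":-28,"dy":-20,"dz":-9,"twist":0},{"dx":-28,"dy":-34,"dz":-9,"twist":0},{"dx":-28,"dy":-34,"dz":-9,"twist":0},{"dx":-28,"dy":-34,"dz":-9,"twist":0},{"dx":-28,"dy":-34,"dz":-9,"twist":0},{"dx":-28,"dy":-34,"dz":-9,"twist":0},{"dx":-28,"dy":-34,"dz":-9,"twist":0}]' && 
python3 - <<'E'
from h import *
c=cam('wrist');np.savez('w1.npz',**{k:c[k] for k in('img','depth','camera_matrix','R','t')});save(c,'w3.png')
print(c['t'],ctrl.get_state()['tcp_rot'])
E
```

```text
time: 2.75
eef_pos: [0.4701, -0.1291, 0.3404]
tcp_rot: [0.008, 1.0, 0.001, -0.001]
contact_force: [-0.1, 0.0, 1.0]
opening: 1.003
finger_force: 0.0
[ 0.39219822 -0.12899803  0.48384315] [ 8.03966696e-03  9.99967368e-01  4.83401664e-04 -6.26757031e-04]
```

View pics/w3.png

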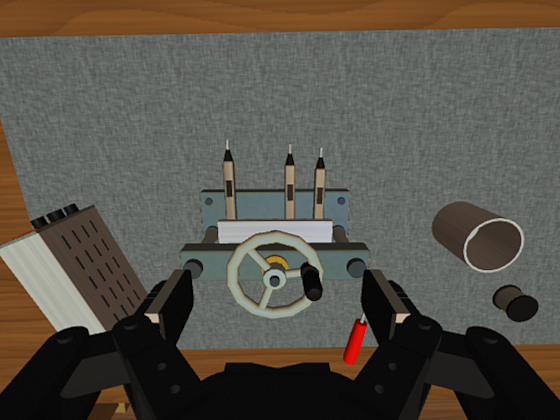

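The wrist view shows probe tips at (228,140), (290,145), (321,148), the wheel centred near (275,275), the black grip at about (312,282), crosshead bolts at (193,268) and (356,268), bed front corners at (203,190) and (349,190), and the pot rim at (493,247).

```bash
python3 - <<'E'
from h import *
c=dict(np.load('w1.npz'));X=cloud(c);im=c['img']
f=lambda u,v,z:onz(c,u,v,z).round(4)
bl,br=f(203,190,.025),f(349,190,.025);print('bed',bl,br,np.degrees(np.arctan2(*(br-bl)[:2])),'mid',(bl+br)/2, np.linalg.norm(br-bl))
a,b=f(193,268,.152),f(356,268,.152);print('bolts',a,b,np.linalg.norm(a-b),(a+b)/2,np.degrees(np.arctan2(*(b-a)[:2])))
g=im.astype(int);hs=cv2.cvtColor(im,cv2.COLOR_RGB2HSV)
# wheel rim: bright, low saturation
roi=np.zeros((420,560),bool);roi[225:325,222:330]=1
m=(g.min(2)>140)&roi&(X[...,2]>.155);ys,xs=np.nonzero(m);h=cv2.convexHull(np.c_[xs,ys].astype(np.int32))[:,0]
Z=.1697
pts=np.array([f(u,v,Z) for u,v in h]);A=np.c_[2*pts[:,:2],np.ones(len(pts))];s=np.linalg.lstsq(A,(pts[:,:2]**2).sum(1),rcond=None)[0];print('wheel',s[:2],np.sqrt(s[2]+s[0]**2+s[1]**2))
# handle
roi=np.zeros((420,560),bool);roi[255:305,295:330]=1
m=(g.max(2)<70)&roi;q=X[m];print('handle cloud',np.median(q,0),q.min(0),q.max(0),m.sum());ys,xs=np.nonzero(m);print(xs.min(),xs.max(),ys.min(),ys.max())
t=q[q[:,2]>q[:,2].max()-.006];print('top',t.mean(0),t.min(0),t.max(0),len(t))
# probes
for u0 in (228,290,320):
    roi=np.zeros((420,560),bool);roi[150:216,u0-11:u0+12]=1
    m=roi&(X[...,2]>.028)&(X[...,2]<.05)&(g.min(2)>5);q=X[m]
    r=[]
    for v in range(170,216,5):
        k=m[v];
        if k.any(): us=np.nonzero(k)[0];P=f((us.min()+us.max())/2,v,.04);r.append(P[:2])
    r=np.array(r);p=np.polyfit(r[:,0],r[:,1],1);print('probe',u0,'tip',f(u0,{228:140,290:145,320:148}[u0],.0325),'y at x=.48',np.polyval(p,.48),'slope deg',np.degrees(np.arctan(p[0])),'z',np.median(q[:,2]))
    # nose boundary rows: print dark onset
    print([int(g[v,u0].sum()) for v in range(144,176,2)])
# pot rim
m=(abs(X[...,2]-.095)<.006)&(X[...,1]>.1);q=X[m];print('pot',cv2.minEnclosingCircle(q[:,:2].astype(np.float32)))
E
```

```text
bed [ 0.4967 -0.2484  0.025 ] [ 0.5009 -0.0144  0.025 ] 1.028275373759896 mid [ 0.4988 -0.1314  0.025 ] 0.23403768927247595
bolts [ 0.5684 -0.2376  0.152 ] [ 0.5721 -0.0313  0.152 ] 0.20633317716741534 [ 0.57025 -0.13445  0.152  ] 1.0274922837189013
wheel [ 0.56647813 -0.13380374] 0.0615066026828697
handle cloud [ 0.55799355 -0.09529042  0.2076484 ] [ 0.39219822 -0.12899803  0.00087422] [ 0.71421264 -0.04811885  0.48384315] 630
295 322 261 301
top [ 0.39219822 -0.12899803  0.48384315] [ 0.39219822 -0.12899803  0.48384315] [ 0.39219822 -0.12899803  0.48384315] 3
probe 228 tip [ 0.4193 -0.2018  0.0325] y at x=.48 -0.20359200522753723 slope deg -0.46133256838512254 z 0.040194642140786774
[324, 360, 413, 108, 54, 67, 69, 69, 62, 376, 413, 405, 402, 399, 396, 392]
probe 290 tip [ 0.4282 -0.1091  0.0325] y at x=.48 -0.11120008034289276 slope deg 0.3148814556654012 z 0.04006244074472029
[416, 468, 466, 468, 493, 133, 64, 71, 75, 83, 57, 396, 440, 433, 431, 430]
probe 320 tip [ 0.4334 -0.0639  0.0325] y at x=.48 -0.06543930346536037 slope deg -0.4420091485456159 z 0.04010509460002146
[315, 311, 372, 435, 451, 460, 512, 25, 73, 79, 85, 81, 135, 433, 433, 432]
pot ((0.5695960521697998, 0.18057020008563995), 0.043813999742269516)
```

```bash
python3 - <<'E'
from h import *
c=dict(np.load('w1.npz'));X=cloud(c);g=c['img'].astype(int)
W=np.array([.569,-.134])
roi=np.zeros((420,560),bool);roi[250:308,296:330]=1
m=(g.max(2)<75)&roi&(X[...,2]>.175)&(X[...,2]<.235)&(np.hypot(X[...,0]-W[0],X[...,1]-W[1])<.065)
q=X[m];print(q.min(0),q.max(0),m.sum());
n,L,st,ce=cv2.connectedComponentsWithStats(m.astype(np.uint8));print(st,ce)
for lo in np.arange(.175,.23,.008):
    k=q[(q[:,2]>=lo)&(q[:,2]<lo+.008)]
    if len(k): print(round(lo,3),len(k),k.mean(0).round(4),np.ptp(k,axis=0).round(4))
ys,xs=np.nonzero(m);r=cv2.minAreaRect(np.c_[xs,ys].astype(np.float32));print(r,cv2.boxPoints(r))
cv2.imwrite('pics/h.png',cv2.resize(c['img'][225:330,215:335,::-1],None,fx=5,fy=5,interpolation=cv2.INTER_CUBIC))
E
```

```text
[ 0.55326744 -0.1033864   0.17503974] [ 0.57165527 -0.083191    0.22311685] 580
[[     0      0    560    420 234620]
 [   301    264     22     37    580]] [[279.42206973 209.31968715]
 [311.02413793 282.43965517]]
0.175 96 [ 0.5586 -0.0947  0.1781] [0.0155 0.02   0.0068]
0.183 33 [ 0.5568 -0.0955  0.1877] [0.0072 0.0158 0.0077]
0.191 62 [ 0.5571 -0.0951  0.1949] [0.011  0.0195 0.0076]
0.199 71 [ 0.5569 -0.0953  0.2032] [0.0104 0.0191 0.0079]
0.207 82 [ 0.5574 -0.0952  0.2116] [0.0151 0.0196 0.008 ]
0.215 234 [ 0.5619 -0.0939  0.22  ] [0.0167 0.017  0.0079]
0.223 2 [ 0.5637 -0.0975  0.2231] [0.0025 0.0042 0.0001]
((311.2308044433594, 282.1538391113281), (36.86983108520508, 18.434917449951172), 78.69007110595703) [[298.57697 265.88458]
 [316.65387 262.26923]
 [323.88464 298.4231 ]
 [305.80774 302.03845]]
```

View pics/h.png

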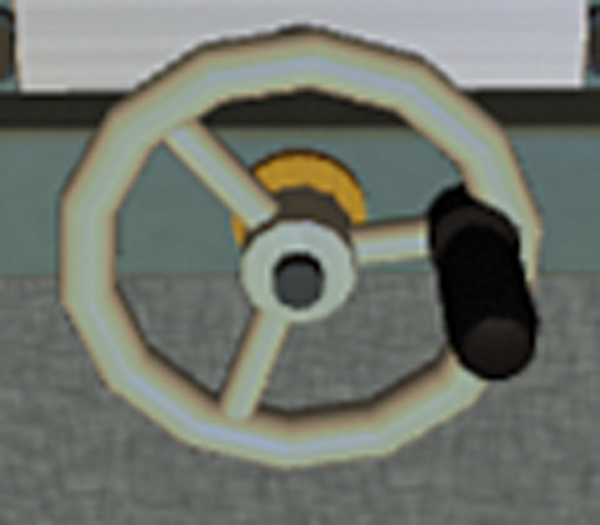

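The crop shows the grip's top at crop pixel (497,348) and the hub at (299,280). With the cloud, the grip axis is at (0.562,-0.094) and its top at z 0.219, which puts the wheel at about 278°, so about 921° remain.

```bash
python3 -m pendant '[{"dx":-5,"dy":2,"dz":4,"twist":0},{"dx":-9.2,"dy":3.7,"dz":8,"twist":0},{"dx":-9.2,"dy":3.7,"dz":8,"twist":0},{"dx":-9.2,"dy":3.7,"dz":11,"twist":0},{"dx":-9.2,"dy":3.7,"dz":13,"twist":0},{"dx":-9.2,"dy":3.7,"dz":15.2,"twist":0},{"dx":-9.2,"dy":3.7,"dz":15.2,"twist":0},{"dx":-9.2,"dy":3.7,"dz":15.2,"twist":0}]' 60 30
python3 - <<'E'
from h import *
c=cam('wrist');save(c,'w4.png');np.savez('w4.npz',**{k:c[k] for k in('img','depth','camera_matrix','R','t')})
E
```

```text
time: 3.8
eef_pos: [0.563, -0.095, 0.1909]
tcp_rot: [0.009, 1.0, -0.0, 0.001]
contact_force: [0.1, 1.0, 0.7]
opening: 0.602
finger_force: 0.0
```

View pics/w4.png

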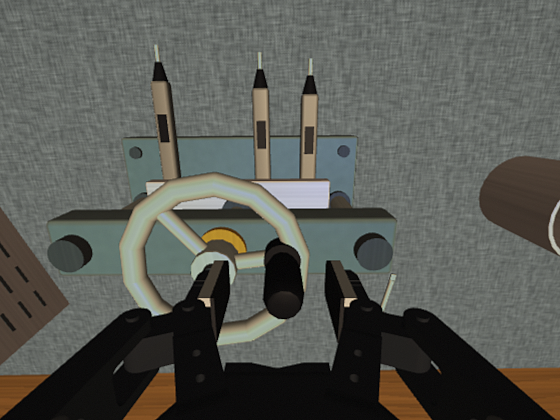

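The open pads stand at (212,290) and (345,290), with the grip centred between them at (284,285). Now close.

```bash
python3 -m pendant '[{"dx":0,"dy":0,"dz":0,"twist":0},{"dx":0,"dy":0,"dz":0,"twist":0},{"dx":0,"dy":0,"dz":0,"twist":0},{"dx":0,"dy":0,"dz":0,"twist":0},{"dx":0,"dy":0,"dz":0,"twist":0},{"dx":0,"dy":0,"dz":0,"twist":0}]' 0 30
python3 - <<'E'
import numpy as np
# generic circle: table of tool-frame shifts (cm): tool x=-press x, tool y=+press y (yaw matched)
for start in (98.5,298.5,138.5,338.5,178.5):
    print(start,[(round(-4.2*(np.cos(np.radians(start+a))-np.cos(np.radians(start))),2),round(4.2*(np.sin(np.radians(start+a))-np.sin(np.radians(start))),2),round(-.6*a/360,2)) for a in range(20,201,20)])
E
```

```text
time: 4.6
eef_pos: [0.5632, -0.0923, 0.1909]
tcp_rot: [0.009, 1.0, 0.003, 0.001]
contact_force: [-0.5, 8.0, 4.4]
opening: 0.22
finger_force: 30.5
98.5 [(np.float64(1.38), np.float64(-0.46), -0.03), (np.float64(2.52), np.float64(-1.37), -0.07), (np.float64(3.29), np.float64(-2.61), -0.1), (np.float64(3.58), np.float64(-4.04), -0.13), (np.float64(3.36), np.float64(-5.49), -0.17), (np.float64(2.67), np.float64(-6.77), -0.2), (np.float64(1.57), np.float64(-7.73), -0.23), (np.float64(0.22), np.float64(-8.27), -0.27), (np.float64(-1.24), np.float64(-8.31), -0.3), (np.float64(-2.62), np.float64(-7.84), -0.33)]
298.5 [(np.float64(-1.14), np.float64(0.91), -0.03), (np.float64(-1.9), np.float64(2.15), -0.07), (np.float64(-2.19), np.float64(3.58), -0.1), (np.float64(-1.98), np.float64(5.02), -0.13), (np.float64(-1.28), np.float64(6.31), -0.17), (np.float64(-0.19), np.float64(7.27), -0.2), (np.float64(1.17), np.float64(7.81), -0.23), (np.float64(2.62), np.float64(7.84), -0.27), (np.float64(4.01), np.float64(7.38), -0.3), (np.float64(5.15), np.float64(6.47), -0.33)]
138.5 [(np.float64(0.76), np.f
[... 662 characters left out ...]
 -0.17), (np.float64(4.53), np.float64(5.69), -0.2), (np.float64(5.91), np.float64(5.23), -0.23), (np.float64(7.05), np.float64(4.32), -0.27), (np.float64(7.82), np.float64(3.08), -0.3), (np.float64(8.11), np.float64(1.65), -0.33)]
178.5 [(np.float64(-0.22), np.float64(-1.44), -0.03), (np.float64(-0.91), np.float64(-2.72), -0.07), (np.float64(-2.0), np.float64(-3.69), -0.1), (np.float64(-3.36), np.float64(-4.23), -0.13), (np.float64(-4.82), np.float64(-4.26), -0.17), (np.float64(-6.2), np.float64(-3.8), -0.2), (np.float64(-7.34), np.float64(-2.89), -0.23), (np.float64(-8.11), np.float64(-1.65), -0.27), (np.float64(-8.4), np.float64(-0.22), -0.3), (np.float64(-8.18), np.float64(1.22), -0.33)]
```

```bash
python3 -m pendant '[{"dx":1.38,"dy":-0.2,"dz":-0.03,"twist":0},{"dx":2.52,"dy":-1.12,"dz":-0.07,"twist":0},{"dx":3.29,"dy":-2.36,"dz":-0.1,"twist":0},{"dx":3.58,"dy":-3.79,"dz":-0.13,"twist":0},{"dx":3.36,"dy":-5.24,"dz":-0.17,"twist":0},{"dx":2.67,"dy":-6.52,"dz":-0.2,"twist":0},{"dx":1.57,"dy":-7.48,"dz":-0.23,"twist":0},{"dx":0.22,"dy":-8.02,"dz":-0.27,"twist":0},{"dx":-1.24,"dy":-8.06,"dz":-0.3,"twist":0},{"dx":-2.62,"dy":-7.59,"dz":-0.33,"twist":0}]'
```

```text
time: 5.85
eef_pos: [0.5868, -0.172, 0.1941]
tcp_rot: [0.009, 1.0, -0.001, -0.002]
contact_force: [-7.2, 0.8, 5.7]
opening: 0.224
finger_force: 30.8
```

```bash
python3 -m pendant '[{"dx":-1.14,"dy":0.91,"dz":-0.03,"twist":0},{"dx":-1.9,"dy":2.15,"dz":-0.07,"twist":0},{"dx":-2.19,"dy":3.58,"dz":-0.1,"twist":0},{"dx":-1.98,"dy":5.02,"dz":-0.13,"twist":0},{"dx":-1.28,"dy":6.31,"dz":-0.17,"twist":0},{"dx":-0.19,"dy":7.27,"dz":-0.2,"twist":0},{"dx":1.17,"dy":7.81,"dz":-0.23,"twist":0},{"dx":2.62,"dy":7.84,"dz":-0.27,"twist":0},{"dx":4.01,"dy":7.38,"dz":-0.3,"twist":0},{"dx":5.15,"dy":6.47,"dz":-0.33,"twist":0}]'
python3 -m pendant '[{"dx":0.76,"dy":-1.24,"dz":-0.03,"twist":0},{"dx":1.05,"dy":-2.67,"dz":-0.07,"twist":0},{"dx":0.84,"dy":-4.12,"dz":-0.1,"twist":0},{"dx":0.14,"dy":-5.4,"dz":-0.13,"twist":0},{"dx":-0.95,"dy":-6.36,"dz":-0.17,"twist":0},{"dx":-2.31,"dy":-6.9,"dz":-0.2,"twist":0},{"dx":-3.77,"dy":-6.94,"dz":-0.23,"twist":0},{"dx":-5.15,"dy":-6.47,"dz":-0.27,"twist":0},{"dx":-6.29,"dy":-5.57,"dz":-0.3,"twist":0},{"dx":-7.05,"dy":-4.32,"dz":-0.33,"twist":0}]'
```

```text
time: 7.1
eef_pos: [0.5388, -0.1046, 0.1975]
tcp_rot: [0.009, 1.0, 0.001, 0.003]
contact_force: [6.1, 2.5, -0.5]
opening: 0.224
finger_force: 30.2
time: 8.35
eef_pos: [0.607, -0.1523, 0.2008]
tcp_rot: [0.009, 1.0, -0.003, 0.0]
contact_force: [-4.9, -5.1, 3.3]
opening: 0.225
finger_force: 30.6
```

```bash
python3 -m pendant '[{"dx":-0.29,"dy":1.43,"dz":-0.03,"twist":0},{"dx":-0.08,"dy":2.87,"dz":-0.07,"twist":0},{"dx":0.62,"dy":4.15,"dz":-0.1,"twist":0},{"dx":1.71,"dy":5.12,"dz":-0.13,"twist":0},{"dx":3.07,"dy":5.65,"dz":-0.17,"twist":0},{"dx":4.53,"dy":5.69,"dz":-0.2,"twist":0},{"dx":5.91,"dy":5.23,"dz":-0.23,"twist":0},{"dx":7.05,"dy":4.32,"dz":-0.27,"twist":0},{"dx":7.82,"dy":3.08,"dz":-0.3,"twist":0},{"dx":8.11,"dy":1.65,"dz":-0.33,"twist":0}]'
python3 -m pendant '[{"dx":-0.22,"dy":-1.44,"dz":-0.03,"twist":0},{"dx":-0.91,"dy":-2.72,"dz":-0.07,"twist":0},{"dx":-2.0,"dy":-3.69,"dz":-0.1,"twist":0},{"dx":-3.36,"dy":-4.23,"dz":-0.13,"twist":0},{"dx":-4.1,"dy":-4.25,"dz":-0.15,"twist":0},{"dx":-4.82,"dy":-4.26,"dz":-0.17,"twist":0},{"dx":-5.2,"dy":-4.2,"dz":-0.18,"twist":0},{"dx":-5.2,"dy":-4.2,"dz":-0.18,"twist":0}]'
```

```text
time: 9.6
eef_pos: [0.5273, -0.1308, 0.2042]
tcp_rot: [0.009, 1.0, 0.002, 0.003]
contact_force: [6.3, 4.6, 1.3]
opening: 0.225
finger_force: 30.4
time: 10.6
eef_pos: [0.577, -0.175, 0.2059]
tcp_rot: [0.009, 1.0, -0.0, -0.001]
contact_force: [-3.2, 1.4, 5.8]
opening: 0.219
finger_force: 30.8
```

```bash
python3 -m pendant '[{"dx":-0.3,"dy":0.1,"dz":-0.01,"twist":0},{"dx":-0.59,"dy":0.19,"dz":-0.01,"twist":0},{"dx":-0.9,"dy":0.33,"dz":-0.02,"twist":0},{"dx":-1.0,"dy":0.38,"dz":-0.02,"twist":0},{"dx":-1.0,"dy":0.38,"dz":-0.02,"twist":0}]'
python3 -m pendant '[{"dx":-0.12,"dy":0.07,"dz":-0.01,"twist":0},{"dx":-0.25,"dy":0.15,"dz":-0.01,"twist":0},{"dx":-0.25,"dy":0.15,"dz":-0.01,"twist":0}]'
python3 -m pendant '[{"dx":-0.12,"dy":0.07,"dz":-0.0,"twist":0},{"dx":-0.25,"dy":0.17,"dz":-0.0,"twist":0},{"dx":-0.25,"dy":0.17,"dz":-0.0,"twist":0}]'
```

```text
time: 11.22
eef_pos: [0.5867, -0.1719, 0.2061]
tcp_rot: [0.009, 1.0, -0.001, -0.001]
contact_force: [-6.3, -0.8, 4.9]
opening: 0.221
finger_force: 30.8
time: 11.6
eef_pos: [0.5892, -0.1707, 0.2062]
tcp_rot: [0.009, 1.0, -0.001, -0.001]
contact_force: [-4.9, -0.5, 4.8]
opening: 0.22
finger_force: 30.8
time: 11.98
eef_pos: [0.5903, -0.1701, 0.2062]
tcp_rot: [0.009, 1.0, -0.002, -0.003]
contact_force: [-9.3, -3.8, 6.6]
opening: 0.223
finger_force: 31.0
```

```bash
python3 -m pendant '[{"dx":-0.12,"dy":0.09,"dz":-0.0,"twist":0},{"dx":-0.25,"dy":0.19,"dz":-0.0,"twist":0},{"dx":-0.4,"dy":0.3,"dz":-0.0,"twist":0},{"dx":-0.4,"dy":0.3,"dz":-0.0,"twist":0}]'
```

```text
time: 12.48
eef_pos: [0.5906, -0.1699, 0.2061]
tcp_rot: [0.009, 1.0, -0.004, -0.009]
contact_force: [-21.5, -10.3, 11.1]
opening: 0.222
finger_force: 31.4
```

```bash
python3 -m pendant '[{"dx":0.3,"dy":-0.2,"dz":0,"twist":0},{"dx":0.55,"dy":-0.42,"dz":0,"twist":0},{"dx":0.55,"dy":-0.42,"dz":0,"twist":0}]'
python3 -m pendant '[{"dx":0,"dy":0,"dz":0,"twist":0},{"dx":0,"dy":0,"dz":0,"twist":0},{"dx":0,"dy":0,"dz":0,"twist":0},{"dx":0,"dy":0,"dz":0,"twist":0},{"dx":0,"dy":0,"dz":-2,"twist":0},{"dx":0,"dy":0,"dz":-7,"twist":0},{"dx":0,"dy":0,"dz":-7,"twist":0},{"dx":0,"dy":0,"dz":-7,"twist":0}]' 60
python3 -m pendant '[{"dx":6,"dy":5,"dz":0,"twist":0},{"dx":11.2,"dy":10.3,"dz":0,"twist":0},{"dx":11.2,"dy":10.3,"dz":0,"twist":0},{"dx":11.2,"dy":10.3,"dz":0,"twist":0},{"dx":11.2,"dy":10.3,"dz":0,"twist":0},{"dx":11.2,"dy":10.3,"dz":0,"twist":0}]' 35 40
python3 - <<'E'
from h import *
c=cam('wrist');save(c,'w5.png');np.savez('w5.npz',**{k:c[k] for k in('img','depth','camera_matrix','R','t')});print(ctrl.get_state()['tcp_rot'])
E
```

```text
time: 12.85
eef_pos: [0.5901, -0.1702, 0.2062]
tcp_rot: [0.009, 1.0, -0.001, -0.001]
contact_force: [-6.3, 0.8, 6.3]
opening: 0.221
finger_force: 30.9
time: 13.85
eef_pos: [0.5911, -0.1695, 0.2758]
tcp_rot: [0.009, 1.0, -0.0, 0.001]
contact_force: [0.3, 0.1, 0.2]
opening: 0.602
finger_force: 0.0
time: 14.6
eef_pos: [0.4812, -0.0652, 0.2743]
tcp_rot: [0.009, 1.0, 0.0, -0.0]
contact_force: [0.0, 0.7, 0.4]
opening: 0.349
finger_force: 0.0
[ 9.50713696e-03  9.99954735e-01  7.14431943e-05 -3.71231865e-04]
```

View pics/w5.png

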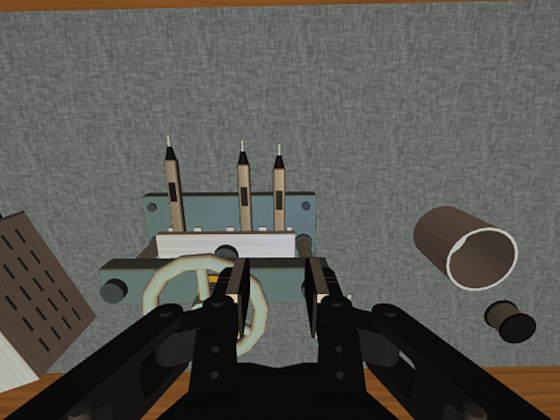

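The three probes still lie in place, with their bodies at (172,195), (244,195) and (279,195), and the platen is raised. The open fingers stand at (240,300) and (315,300).

```bash
cat >> h.py <<'E'
def probes(c):
    X=cloud(c);out=[]
    for yc in(-.2036,-.1112,-.0654):
        r=[]
        for x in np.arange(.465,.497,.004):
            u0,v0=proj(c,[x,yc,.04]);u0,v0=int(u0),int(round(v0))
            if not(0<=v0<420 and 15<u0<545):continue
            row=X[v0,u0-14:u0+15];k=np.nonzero((row[:,2]>.033)&(row[:,2]<.047)&(abs(row[:,1]-yc)<.015))[0]+u0-14
            if len(k)>3:r.append(onz(c,k.mean(),v0,.04)[:2])
        r=np.array(r);out.append((len(r),r.mean(0).round(4).tolist(),round(float(np.degrees(np.polyfit(r[:,0],r[:,1],1)[0])),1)) if len(r)>2 else None)
    return out
def pot(c):
    X=cloud(c);m=(abs(X[...,2]-.095)<.006)&(X[...,1]>.08)&(X[...,0]>.35)
    return cv2.minEnclosingCircle(X[m][:,:2].astype(np.float32))
E
python3 - <<'E'
from h import *
c=dict(np.load('w5.npz'));print(probes(c),pot(c))
W=np.array([.568,-.134])
for n in('wrist','side'):
    c=dict(np.load('w5.npz')) if n=='wrist' else cam(n)
    X=cloud(c);d=np.hypot(X[...,0]-W[0],X[...,1]-W[1]);m=(d>.047)&(d<.057)&(X[...,2]>.16)&(X[...,2]<.2)&(c['img'].min(2)>120);print(n,np.percentile(X[m][:,2],[50,90,98]),m.sum())
c=cam('scene');print(pot(c))
E
```

```text
[(8, [0.4787, -0.2029], 0.4), (8, [0.4792, -0.1101], -1.4), (8, [0.4788, -0.064], -1.0)] ((0.5696255564689636, 0.18088951706886292), 0.04380616545677185)
wrist [0.19210486 0.19304261 0.19353786] 1677
side [0.19086175 0.19322022 0.1943356 ] 234
((0.5658613443374634, 0.2925775647163391), 0.15121975541114807)
```

```bash
python3 -m pendant '[{"dx":0,"dy":0.1,"dz":6,"twist":0},{"dx":0,"dy":0.1,"dz":12,"twist":0},{"dx":0,"dy":0.1,"dz":18,"twist":0},{"dx":0,"dy":0.1,"dz":22,"twist":0},{"dx":0,"dy":0.1,"dz":24.5,"twist":0},{"dx":0,"dy":0.1,"dz":26,"twist":0},{"dx":0,"dy":0.1,"dz":26,"twist":0},{"dx":0,"dy":0.1,"dz":26,"twist":0}]'
python3 -m pendant '[{"dx":0,"dy":0,"dz":0,"twist":0},{"dx":0,"dy":0,"dz":0,"twist":0},{"dx":0,"dy":0,"dz":0,"twist":0},{"dx":0,"dy":0,"dz":0,"twist":0},{"dx":0,"dy":0,"dz":0,"twist":0}]' 0 25
```

```text
time: 15.75
eef_pos: [0.4819, -0.0639, 0.0158]
tcp_rot: [0.009, 1.0, -0.0, 0.001]
contact_force: [0.2, 0.0, -0.3]
opening: 0.351
finger_force: 0.0
time: 16.38
eef_pos: [0.4819, -0.0639, 0.016]
tcp_rot: [0.009, 1.0, -0.0, 0.001]
contact_force: [-0.3, 0.2, 6.4]
opening: 0.18
finger_force: 29.4
```

```bash
python3 -m pendant '[{"dx":1.2,"dy":0,"dz":-0.1,"twist":0},{"dx":2.4,"dy":0,"dz":-0.1,"twist":0},{"dx":3.6,"dy":0,"dz":-0.1,"twist":0},{"dx":3.6,"dy":0,"dz":-0.6,"twist":0},{"dx":3.6,"dy":0,"dz":-1.15,"twist":0},{"dx":3.57,"dy":0,"dz":-1.8,"twist":0},{"dx":3.55,"dy":0,"dz":-2.4,"twist":0},{"dx":3.51,"dy":0,"dz":-3.0,"twist":0},{"dx":3.47,"dy":0,"dz":-3.56,"twist":0}]'
python3 - <<'E'
from h import *
c=cam('side');save(c,'s5.png');u,v=[int(a) for a in proj(c,[.5,-.07,.06])];cv2.imwrite('pics/s5c.png',cv2.resize(c['img'][v-60:v+60,u-80:u+80,::-1],None,fx=4,fy=4,interpolation=cv2.INTER_CUBIC))
E
```

```text
time: 17.5
eef_pos: [0.4457, -0.0626, 0.0503]
tcp_rot: [0.009, 1.0, 0.0, -0.0]
contact_force: [-0.1, 1.2, -2.5]
opening: 0.18
finger_force: 27.9
```

View pics/s5c.png

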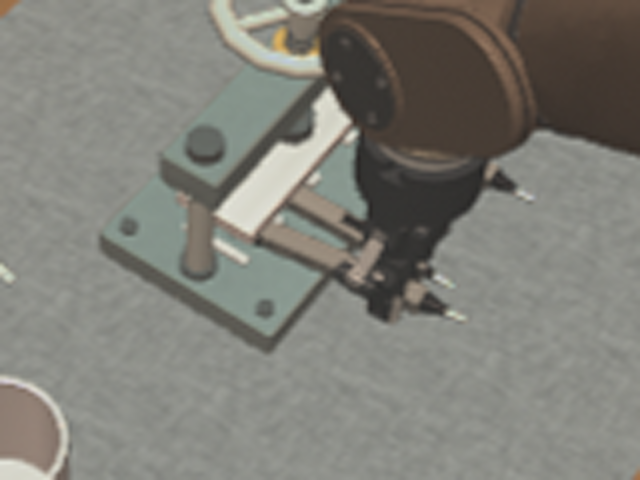

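The finger pair holds probe C near its front, at (365,270), and its tail is still under the platen at (265,235). Carry on levering.

```bash
python3 -m pendant '[{"dx":-0.17,"dy":0,"dz":-1.3,"twist":0},{"dx":-0.39,"dy":0,"dz":-2.49,"twist":0},{"dx":-0.82,"dy":0,"dz":-3.84,"twist":0},{"dx":-1.34,"dy":0,"dz":-5.02,"twist":0},{"dx":-1.82,"dy":0,"dz":-5.83,"twist":0},{"dx":-1.82,"dy":0,"dz":-5.83,"twist":0}]'
python3 -m pendant '[{"dx":1.3,"dy":0,"dz":-1.5,"twist":0},{"dx":2.6,"dy":0,"dz":-3.1,"twist":0},{"dx":3,"dy":0,"dz":-6,"twist":0},{"dx":3,"dy":0,"dz":-10,"twist":0},{"dx":3,"dy":0,"dz":-10,"twist":0}]'
python3 - <<'E'
from h import *
s=ctrl.get_state();c=cam('side');save(c,'s6.png');u,v=[int(a) for a in proj(c,s['eef_pos'])];print(u,v)
v=max(60,v);A=c['img'][v-60:v+60,u-80:u+80,::-1]
c=cam('wrist');cv2.imwrite('pics/s6c.png',np.hstack([cv2.resize(A,(400,300)),cv2.resize(c['img'][:,:,::-1],(400,300))]));np.savez('w6.npz',**{k:c[k] for k in('img','depth','camera_matrix','R','t')})
E
```

```text
time: 18.3
eef_pos: [0.4653, -0.0635, 0.1096]
tcp_rot: [0.009, 1.0, -0.0, 0.001]
contact_force: [-0.9, 0.6, -0.0]
opening: 0.182
finger_force: 29.5
time: 18.92
eef_pos: [0.4372, -0.0637, 0.213]
tcp_rot: [0.009, 1.0, -0.002, 0.005]
contact_force: [-1.0, 0.3, 0.1]
opening: 0.183
finger_force: 29.5
356 202
```

View pics/s6c.png

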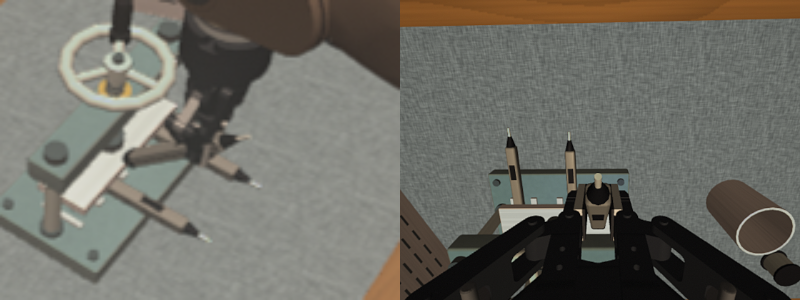

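The probe hangs tilted, with its tail at left-panel pixel (130,158) and its nose nearly end-on in the wrist view at (598,190).

```bash
cat >> h.py <<'E'
def ony(c,u,v,y):
    d=ray(c,u,v);return c['t']+d*(y-c['t'][1])/d[1]
E
python3 - <<'E'
from h import *
c=cam('side');s=ctrl.get_state()
print('tail',ony(c,328,205,-.0637),'grip',np.array(s['eef_pos'])+[0,0,.019])
g=cloud(c);q=g[(abs(g[...,1]+.0637)<.01)&(g[...,0]<.56)&(g[...,0]>.45)&(g[...,2]>.1)&(g[...,2]<.21)];print(len(q))
for x in np.arange(.45,.55,.01):
    k=q[(q[:,0]>=x)&(q[:,0]<x+.01)]
    if len(k):print(round(x,2),len(k),k[:,2].min().round(3),k[:,2].max().round(3))
w=dict(np.load('w6.npz'));G=cloud(w);q=G[(abs(G[...,1]+.0637)<.006)&(G[...,0]<.46)&(G[...,0]>.36)&(G[...,2]>.15)&(G[...,2]<.33)];print('wrist',len(q))
for z in np.arange(.2,.33,.01):
    k=q[(q[:,2]>=z)&(q[:,2]<z+.01)]
    if len(k):print(z.round(2),len(k),k[:,0].min().round(3),k[:,0].max().round(3))
E
```

```text
tail [ 0.50564847 -0.0637      0.15439024] grip [ 0.43409322 -0.06252692  0.22682066]
232
0.45 24 0.185 0.209
0.46 31 0.176 0.201
0.47 33 0.165 0.193
0.48 31 0.157 0.183
0.49 29 0.145 0.171
0.5 19 0.145 0.162
0.54 38 0.117 0.147
0.55 27 0.141 0.148
wrist 3966
0.2 2 0.459 0.459
0.21 81 0.45 0.46
0.22 117 0.441 0.451
0.23 177 0.414 0.44
0.24 572 0.409 0.431
0.25 415 0.403 0.419
0.26 136 0.397 0.404
0.28 452 0.424 0.428
0.29 1541 0.423 0.427
0.3 473 0.423 0.427
```

```bash
python3 -m pendant '[{"dx":0,"dy":2,"dz":-2,"twist":0},{"dx":0,"dy":8,"dz":-2,"twist":0},{"dx":0,"dy":14,"dz":-2,"twist":0},{"dx":-2,"dy":20,"dz":-2,"twist":0},{"dx":-4,"dy":26.3,"dz":-2,"twist":0},{"dx":-4.7,"dy":26.3,"dz":-1,"twist":0},{"dx":-4.7,"dy":26.3,"dz":1,"twist":0},{"dx":-4.7,"dy":26.3,"dz":1,"twist":0}]' - 20
python3 - <<'E'
from h import *
s=ctrl.get_state();y=s['eef_pos'][1];print(s['qpos'].round(2))
c=cam('wrist');print(pot(c));c=cam('side');save(c,'s7.png');X=cloud(c);m=(abs(X[...,2]-.093)<.004)&(X[...,1]>.08)&(X[...,0]>.45);q=X[m];print('side pot bounds',q.min(0),q.max(0))
q=X[(abs(X[...,1]-y)<.01)&(X[...,0]<.62)&(X[...,0]>.48)&(X[...,2]>.1)&(X[...,2]<.25)]
for x in np.arange(.48,.62,.01):
    k=q[(q[:,0]>=x)&(q[:,0]<x+.01)]
    if len(k):print(round(x,2),len(k),k[:,2].min().round(3),k[:,2].max().round(3))
E
```

```text
time: 20.08
eef_pos: [0.484, 0.1986, 0.1948]
tcp_rot: [0.009, 1.0, -0.001, -0.004]
contact_force: [-1.0, -0.2, -0.7]
opening: 0.183
finger_force: 29.5
[ 0.2  -0.01  1.98 -0.    1.18 -1.36]
((0.5662347078323364, 0.2871643304824829), 0.1488882601261139)
side pot bounds [0.52354367 0.08126325 0.08901003] [1.56493175 0.44202408 0.09698869]
0.48 2 0.22 0.222
0.53 5 0.139 0.149
0.54 14 0.132 0.15
0.55 7 0.135 0.146
```

```bash
cat >> h.py <<'E'
def pot(c,p0=(.57,.18)):
    # outer rim circle: points near rim height within 9 cm of prior; robust circle fit
    X=cloud(c);m=(abs(X[...,2]-.0945)<.004)&(np.hypot(X[...,0]-p0[0],X[...,1]-p0[1])<.09)&(c['depth']>0);q=X[m][:,:2];k=np.ones(len(q),bool)
    for r0 in(None,.006,.004,.004,.004):
        if r0: k=abs(np.hypot(*(q-s[:2]).T)-.041)<r0
        if k.sum()<10:return None
        A=np.c_[2*q[k],np.ones(k.sum())];s=np.linalg.lstsq(A,(q[k]**2).sum(1),rcond=None)[0]
    return s[:2].round(4),round(float(np.sqrt(s[2]+s[0]**2+s[1]**2)),4),int(k.sum())
E
python3 - <<'E'
from h import *
w=dict(np.load('w5.npz'));print('w5',pot(w))
s=ctrl.get_state();print(s['eef_pos'],s['finger_force'])
c=cam('wrist');save(c,'w8.png');print(pot(c));np.savez('w8.npz',**{k:c[k] for k in('img','depth','camera_matrix','R','t')})
for n in('side','scene'):
    d=cam(n);print(n,pot(d));np.savez(n+'8.npz',**{k:d[k] for k in('img','depth','camera_matrix','R','t')});cv2.imwrite(f'pics/{n}8.png',d['img'][:,:,::-1])
a=cv2.imread('pics/side8.png')[205:325,180:340];b=cv2.imread('pics/scene8.png')[195:315,260:420]
cv2.imwrite('pics/pp8.png',np.hstack([cv2.resize(a,(400,300)),cv2.resize(b,(400,300))]))
E
```

```text
w5 (array([0.5693, 0.1797]), 0.0407, 1016)
[0.48562144 0.1987415  0.19766798] 29.52771931886673
(array([0.5687, 0.1812]), 0.0408, 535)
side (array([0.5663, 0.1832]), 0.0407, 168)
scene (array([0.5735, 0.1848]), 0.0409, 126)
```

View pics/pp8.png

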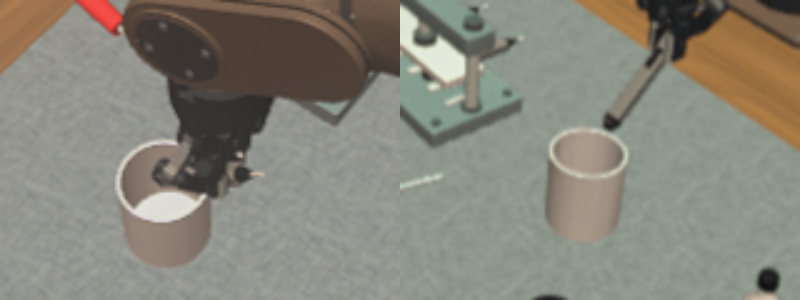

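The scene panel shows the probe tilted about 50°, with its tail (612,122) just outside and above the near rim (590,140). Lower the tail in first.

```bash
python3 -m pendant '[{"dx":-1.3,"dy":0,"dz":1,"twist":0},{"dx":-2.5,"dy":0,"dz":2.5,"twist":0},{"dx":-2.5,"dy":0,"dz":4.5,"twist":0},{"dx":-2.5,"dy":0,"dz":6.5,"twist":0},{"dx":-2.5,"dy":0,"dz":6.5,"twist":0}]' 0 20
cat > chk.py <<'E'
from h import *
import sys
s=ctrl.get_state();e=np.array(s['eef_pos']);g=e+[0,0,.019];print('grip',g.round(4),'f',s['finger_force'],s['opening'],np.array(s['contact_force']).round(1))
c=cam('wrist');print('pot',pot(c,eval(sys.argv[1])))
X=cloud(c);ax=R.from_quat(s['tcp_rot']).as_matrix();L=(X-e)@ax  # tool coords
# probe top points: nose/tip side lies at tool +x, z<-0.02 ; |y|<6mm
m=(abs(L[...,1])<.006)&(c['depth']>0)&(L[...,0]>-.02)&(L[...,0]<.075)&(L[...,2]<.0)&(L[...,2]>-.11)
q=L[m]
for x in np.arange(-.02,.07,.01):
    k=q[(q[:,0]>=x)&(q[:,0]<x+.01)]
    if len(k)>3:print('x%.3f'%x,len(k),(k[:,2].min()).round(3),np.median(k[:,2]).round(3),k[:,2].max().round(3))
E
python3 chk.py '(.569,.1812)'
```

```text
time: 20.95
eef_pos: [0.5101, 0.1985, 0.1324]
tcp_rot: [0.009, 1.0, -0.0, -0.001]
contact_force: [0.7, 0.5, -0.5]
opening: 0.183
finger_force: 29.5
grip [0.5101 0.1985 0.1514] f 29.497864544391632 0.18256054092136917 [ 0.7  0.5 -0.5]
pot (array([0.5686, 0.1813]), 0.0406, 786)
x-0.020 95 -0.014 -0.009 -0.003
x-0.010 132 -0.025 -0.019 -0.014
x0.000 1681 -0.092 -0.083 -0.024
x0.010 1421 -0.093 -0.083 -0.025
x0.020 430 -0.048 -0.042 -0.025
x0.030 165 -0.055 -0.052 -0.047
```

```bash
python3 -m pendant '[{"dx":-0.5,"dy":0,"dz":0.4,"twist":0},{"dx":-1.2,"dy":0,"dz":0.1,"twist":0},{"dx":-1.9,"dy":0,"dz":-0.4,"twist":0},{"dx":-2.6,"dy":0,"dz":-0.8,"twist":0},{"dx":-3.3,"dy":0,"dz":-1.2,"twist":0},{"dx":-4,"dy":0,"dz":-1.5,"twist":0},{"dx":-4,"dy":0,"dz":-1.5,"twist":0}]'
python3 chk.py '(.569,.1812)'
```

```text
time: 21.88
eef_pos: [0.5522, 0.1985, 0.1494]
tcp_rot: [0.009, 1.0, 0.0, 0.001]
contact_force: [-1.6, -0.1, -0.1]
opening: 0.184
finger_force: 29.6
grip [0.5522 0.1985 0.1684] f 29.554753303527832 0.18382139932170113 [-1.6 -0.1 -0.1]
pot (array([0.5899, 0.1943]), 0.0406, 1426)
x-0.020 93 -0.014 -0.009 -0.002
x-0.010 133 -0.025 -0.019 -0.014
x0.000 1705 -0.092 -0.083 -0.023
x0.010 1393 -0.093 -0.083 -0.025
x0.020 423 -0.047 -0.042 -0.025
x0.030 166 -0.054 -0.052 -0.046
```

The pot slid about 2 cm and the probe did not turn in the grip. I'll steepen the probe against the fixed front face of the bed instead.

```bash
python3 -m pendant '[{"dx":0.5,"dy":0,"dz":-4,"twist":0},{"dx":5,"dy":0,"dz":-6,"twist":0},{"dx":10,"dy":-3,"dz":-6,"twist":0},{"dx":11,"dy":-9,"dz":-6,"twist":0},{"dx":11,"dy":-15,"dz":-6,"twist":0},{"dx":11,"dy":-21,"dz":-6,"twist":0},{"dx":11,"dy":-27,"dz":-6,"twist":0},{"dx":11.5,"dy":-33,"dz":-6,"twist":0},{"dx":12.5,"dy":-35.8,"dz":-6,"twist":0},{"dx":12.5,"dy":-35.8,"dz":-6,"twist":0}]'
python3 chk.py '(.59,.194)'
```

```text
time: 23.18
eef_pos: [0.4199, -0.1596, 0.2095]
tcp_rot: [0.011, 1.0, -0.001, 0.002]
contact_force: [0.8, 0.7, -0.8]
opening: 0.184
finger_force: 29.5
grip [ 0.4199 -0.1596  0.2285] f 29.510185718536377 0.18399637348062856 [ 0.8  0.7 -0.8]
pot (array([0.6068, 0.1517]), 0.0402, 632)
x-0.020 93 -0.014 -0.009 -0.004
x-0.010 133 -0.025 -0.019 -0.014
x0.000 1664 -0.092 -0.083 -0.024
x0.010 1436 -0.093 -0.083 -0.025
x0.020 430 -0.048 -0.042 -0.025
x0.030 165 -0.055 -0.052 -0.046
```

```bash
python3 -m pendant '[{"dx":1,"dy":0.2,"dz":4,"twist":0},{"dx":1,"dy":0.2,"dz":8,"twist":0},{"dx":1,"dy":0.2,"dz":11,"twist":0},{"dx":1,"dy":0.2,"dz":13,"twist":0},{"dx":1,"dy":0.2,"dz":13,"twist":0},{"dx":1,"dy":0.2,"dz":13,"twist":0}]'
```

```text
time: 23.98
eef_pos: [0.4107, -0.155, 0.0796]
tcp_rot: [0.008, 1.0, -0.001, 0.001]
contact_force: [0.1, -0.3, -0.2]
opening: 0.178
finger_force: 29.5
```

```bash
python3 -m pendant '[{"dx":-0.9,"dy":0,"dz":0,"twist":0},{"dx":-1.6,"dy":0,"dz":-0.55,"twist":0},{"dx":-2.3,"dy":0,"dz":-1.1,"twist":0},{"dx":-3.0,"dy":0,"dz":-1.5,"twist":0}]'
python3 -m pendant '[{"dx":-0.6,"dy":0,"dz":-0.4,"twist":0},{"dx":-1.3,"dy":0,"dz":-0.7,"twist":0},{"dx":-1.9,"dy":0,"dz":-0.95,"twist":0},{"dx":-1.9,"dy":0,"dz":-0.95,"twist":0}]'
python3 chk.py '(.607,.152)'
```

```text
time: 24.48
eef_pos: [0.4392, -0.1557, 0.094]
tcp_rot: [0.009, 1.0, 0.0, -0.001]
contact_force: [-5.7, -0.2, 2.0]
opening: 0.184
finger_force: 31.1
time: 24.98
eef_pos: [0.4595, -0.1563, 0.1035]
tcp_rot: [0.009, 1.0, -0.0, 0.001]
contact_force: [-2.8, 0.5, 0.6]
opening: 0.182
finger_force: 31.9
grip [ 0.4595 -0.1563  0.1225] f 31.89888596534729 0.18238578640395875 [-2.8  0.5  0.6]
pot None
x0.000 1603 -0.092 -0.083 -0.0
x0.010 1528 -0.093 -0.082 -0.007
x0.020 579 -0.067 -0.05 -0.033
```

```bash
python3 -m pendant '[{"dx":1.2,"dy":0,"dz":-1,"twist":0},{"dx":2,"dy":0,"dz":-6,"twist":0},{"dx":2,"dy":0,"dz":-12,"twist":0},{"dx":2,"dy":3,"dz":-13,"twist":0},{"dx":2,"dy":9,"dz":-13,"twist":0},{"dx":1,"dy":15,"dz":-13,"twist":0},{"dx":-1,"dy":21,"dz":-13,"twist":0},{"dx":-3.5,"dy":26,"dz":-13,"twist":0},{"dx":-3.5,"dy":26,"dz":-13,"twist":0},{"dx":-3.5,"dy":26,"dz":-13,"twist":0}]'
python3 chk.py '(.607,.152)'
python3 - <<'E'
from h import *
c=cam('side');print('side',pot(c,(.607,.152)));X=cloud(c);e=ctrl.get_state()['eef_pos'];q=X[(abs(X[...,1]-e[1])<.012)&(abs(X[...,0]-e[0]-.03)<.07)&(X[...,2]>.11)&(X[...,2]<e[2])]
for z in np.arange(.11,.25,.01):
    k=q[(q[:,2]>=z)&(q[:,2]<z+.01)]
    if len(k)>2:print(z.round(2),len(k),k[:,0].min().round(3),k[:,0].max().round(3))
E
```

```text
time: 26.28
eef_pos: [0.4986, 0.1034, 0.2329]
tcp_rot: [0.009, 1.0, 0.0, 0.001]
contact_force: [0.2, -0.3, -0.7]
opening: 0.185
finger_force: 31.8
grip [0.4986 0.1034 0.2519] f 31.758416891098022 0.18453326623031246 [ 0.2 -0.3 -0.7]
pot (array([0.6065, 0.1532]), 0.0407, 402)
x0.000 1629 -0.092 -0.083 -0.0
x0.010 1481 -0.093 -0.082 -0.01
x0.020 580 -0.067 -0.05 -0.033
side (array([0.6039, 0.1563]), 0.0406, 209)
0.15 11 0.519 0.534
0.16 16 0.515 0.531
0.17 16 0.513 0.529
0.18 14 0.508 0.522
0.19 16 0.505 0.519
0.2 16 0.499 0.515
0.21 13 0.496 0.509
```

```bash
python3 -m pendant '[{"dx":-4.5,"dy":3.5,"dz":0,"twist":0},{"dx":-8.7,"dy":7,"dz":0,"twist":0},{"dx":-8.7,"dy":7,"dz":2,"twist":0},{"dx":-8.7,"dy":7,"dz":5,"twist":0},{"dx":-8.7,"dy":7,"dz":8,"twist":0},{"dx":-8.7,"dy":7,"dz":10,"twist":0},{"dx":-8.7,"dy":7,"dz":10,"twist":0}]'
python3 -m pendant '[{"dx":0,"dy":0,"dz":1.2,"twist":0},{"dx":0,"dy":0,"dz":2.5,"twist":0},{"dx":0,"dy":0,"dz":2.5,"twist":0}]'
python3 chk.py '(.607,.152)'
```

```text
time: 27.25
eef_pos: [0.5849, 0.1705, 0.131]
tcp_rot: [0.01, 1.0, -0.0, -0.002]
contact_force: [-0.8, -0.3, 0.1]
opening: 0.177
finger_force: 31.8
time: 27.62
eef_pos: [0.5856, 0.1716, 0.1067]
tcp_rot: [0.009, 1.0, -0.0, -0.001]
contact_force: [0.1, 1.2, -1.5]
opening: 0.185
finger_force: 31.7
grip [0.5856 0.1716 0.1257] f 31.723816394805908 0.18474162232852617 [ 0.1  1.2 -1.5]
pot (array([0.6067, 0.1544]), 0.0405, 1952)
x0.000 1621 -0.092 -0.083 -0.0
x0.010 1497 -0.093 -0.082 -0.007
x0.020 578 -0.066 -0.05 -0.033
```

```bash
python3 -m pendant '[{"dx":0,"dy":0,"dz":0,"twist":0},{"dx":0,"dy":0,"dz":0,"twist":0},{"dx":0,"dy":0,"dz":0,"twist":0},{"dx":0,"dy":0,"dz":-1,"twist":0},{"dx":0,"dy":0,"dz":-4,"twist":0},{"dx":0,"dy":0,"dz":-9,"twist":0},{"dx":0,"dy":0,"dz":-15,"twist":0},{"dx":0,"dy":0,"dz":-17,"twist":0},{"dx":0,"dy":0,"dz":-17,"twist":0}]' 40 25
python3 - <<'E'
from h import *
w=cam('wrist');print(pot(w,(.607,.153)))
a=cam('side');b=cam('scene');P=[.6065,.1535,.09]
o=[w['img'][:,:,::-1]]
for c in(a,b):
    u,v=[int(x) for x in proj(c,P)];o.append(c['img'][v-60:v+60,u-80:u+80,::-1])
cv2.imwrite('pics/r1.png',np.hstack([cv2.resize(x,(266,200)) for x in o]))
X=cloud(a);m=(abs(X[...,0]-.6)<.08)&(abs(X[...,1]-.155)<.08)&(X[...,2]>.1)&(X[...,2]<.2);q=X[m]
for z in np.arange(.1,.2,.01):
    k=q[(q[:,2]>=z)&(q[:,2]<z+.01)]
    if len(k)>2:print(z.round(2),len(k),k.mean(0).round(3))
E
```

```text
time: 28.8
eef_pos: [0.5873, 0.1718, 0.2806]
tcp_rot: [0.009, 1.0, 0.0, 0.002]
contact_force: [-0.2, -0.4, -0.1]
opening: 0.402
finger_force: 0.0
(array([0.6071, 0.154 ]), 0.0405, 767)
0.1 14 [0.572 0.174 0.105]
0.11 15 [0.57  0.174 0.115]
0.12 28 [0.562 0.172 0.125]
0.13 18 [0.559 0.17  0.135]
0.14 8 [0.554 0.168 0.143]
0.15 5 [0.549 0.167 0.153]
```

View pics/r1.png

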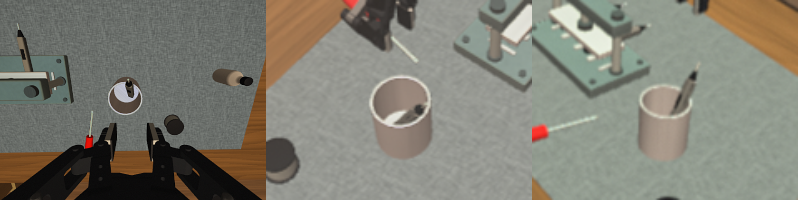

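The first probe stands in the pot, with its nose above the rim at (420,108) in the side crop and (693,75) in the scene crop. Next is probe B.

```bash
python3 -m pendant '[{"dx":5,"dy":-2,"dz":0,"twist":0},{"dx":10.7,"dy":-5,"dz":0,"twist":0},{"dx":10.7,"dy":-11,"dz":0,"twist":0},{"dx":10.7,"dy":-17,"dz":0,"twist":0},{"dx":10.7,"dy":-23,"dz":0,"twist":0},{"dx":10.7,"dy":-28.4,"dz":0,"twist":0},{"dx":10.7,"dy":-28.4,"dz":0,"twist":0},{"dx":10.7,"dy":-28.4,"dz":0,"twist":0}]' 35 25
python3 - <<'E'
from h import *
print(probes(cam('wrist')))
E
```

```text
time: 29.95
eef_pos: [0.4737, -0.1098, 0.2761]
tcp_rot: [0.009, 1.0, 0.001, -0.002]
contact_force: [-0.1, -0.1, -0.8]
opening: 0.35
finger_force: 0.0
[(8, [0.4785, -0.2035], -1.0), (8, [0.479, -0.1109], -1.1), None]
```

```bash
python3 -m pendant '[{"dx":0,"dy":-0.1,"dz":6,"twist":0},{"dx":0,"dy":-0.1,"dz":12,"twist":0},{"dx":0,"dy":-0.1,"dz":18,"twist":0},{"dx":0,"dy":-0.1,"dz":22,"twist":0},{"dx":0,"dy":-0.1,"dz":24.5,"twist":0},{"dx":0,"dy":-0.1,"dz":26.1,"twist":0},{"dx":0,"dy":-0.1,"dz":26.1,"twist":0},{"dx":0,"dy":-0.1,"dz":26.1,"twist":0}]'
python3 -m pendant '[{"dx":0,"dy":0,"dz":0,"twist":0},{"dx":0,"dy":0,"dz":0,"twist":0},{"dx":0,"dy":0,"dz":0,"twist":0},{"dx":0,"dy":0,"dz":0,"twist":0},{"dx":0,"dy":0,"dz":0,"twist":0}]' 0 25
```

```text
time: 31.0
eef_pos: [0.4754, -0.1114, 0.0181]
tcp_rot: [0.009, 1.0, -0.0, 0.001]
contact_force: [0.3, -0.5, -0.1]
opening: 0.352
finger_force: 0.0
time: 31.62
eef_pos: [0.4755, -0.1118, 0.0183]
tcp_rot: [0.009, 1.0, -0.0, 0.001]
contact_force: [-0.9, 2.0, 6.5]
opening: 0.18
finger_force: 30.0
```

```bash
python3 -m pendant '[{"dx":1.1,"dy":0,"dz":-0.1,"twist":0},{"dx":2.1,"dy":0,"dz":-0.1,"twist":0},{"dx":3.1,"dy":0,"dz":-0.1,"twist":0},{"dx":3.1,"dy":0,"dz":-0.6,"twist":0},{"dx":3.1,"dy":0,"dz":-1.2,"twist":0},{"dx":3.07,"dy":0,"dz":-1.9,"twist":0},{"dx":3.03,"dy":0,"dz":-2.8,"twist":0},{"dx":2.97,"dy":0,"dz":-3.7,"twist":0}]'
python3 chk.py '(.607,.152)'
```

```text
time: 32.62
eef_pos: [0.4444, -0.1106, 0.0543]
tcp_rot: [0.009, 1.0, 0.0, -0.0]
contact_force: [0.1, 0.0, -3.4]
opening: 0.18
finger_force: 28.5
grip [ 0.4444 -0.1106  0.0733] f 28.465573489665985 0.1799995090598078 [ 0.1  0.  -3.4]
pot None
x-0.020 329 -0.021 -0.019 -0.016
x-0.010 374 -0.023 -0.021 -0.018
x0.000 1872 -0.092 -0.081 -0.02
x0.010 1519 -0.093 -0.083 -0.014
x0.020 512 -0.028 -0.025 -0.014
x0.030 316 -0.026 -0.024 -0.02
x0.040 184 -0.028 -0.026 -0.022
```

```bash
python3 -m pendant '[{"dx":-0.18,"dy":0,"dz":-1.3,"twist":0},{"dx":-0.42,"dy":0,"dz":-2.55,"twist":0},{"dx":-0.85,"dy":0,"dz":-3.9,"twist":0},{"dx":-1.42,"dy":0,"dz":-5.15,"twist":0},{"dx":-1.7,"dy":0,"dz":-5.6,"twist":0},{"dx":-1.7,"dy":0,"dz":-5.6,"twist":0}]'
python3 -m pendant '[{"dx":1.0,"dy":0,"dz":-1.1,"twist":0},{"dx":2.0,"dy":0,"dz":-2.3,"twist":0},{"dx":2.7,"dy":-1,"dz":-4,"twist":0},{"dx":2.7,"dy":-4,"dz":-6,"twist":0},{"dx":3.7,"dy":-4,"dz":-6,"twist":0},{"dx":3.7,"dy":-4,"dz":-6,"twist":0}]'
cat > tilt.py <<'E'
from h import *
c=cam('side');X=cloud(c);e=np.array(ctrl.get_state()['eef_pos']);q=X[(abs(X[...,1]-e[1])<.01)&(X[...,0]>e[0]+.01)&(X[...,0]<e[0]+.11)&(X[...,2]>e[2]-.12)&(X[...,2]<e[2]-.005)&(X[...,2]>.05)]
print('grip',e+[0,0,.019])
for z in np.arange(e[2]-.12,e[2],.01):
    k=q[(q[:,2]>=z)&(q[:,2]<z+.01)]
    if len(k)>2:print(z.round(3),len(k),k[:,0].min().round(3),k[:,0].max().round(3))
E
python3 chk.py '(.607,.152)'; python3 tilt.py
```

```text
time: 33.42
eef_pos: [0.4623, -0.1114, 0.1107]
tcp_rot: [0.009, 1.0, -0.0, 0.001]
contact_force: [-1.1, 0.7, 0.1]
opening: 0.176
finger_force: 29.2
time: 34.17
eef_pos: [0.4234, -0.15, 0.1694]
tcp_rot: [0.01, 1.0, 0.0, 0.0]
contact_force: [-0.1, -0.0, -0.5]
opening: 0.181
finger_force: 29.2
grip [ 0.4234 -0.15    0.1884] f 29.209350049495697 0.1812487846154041 [-0.1 -0.  -0.5]
pot (array([0.6073, 0.1486]), 0.0379, 270)
x-0.020 115 -0.012 -0.007 -0.001
x-0.010 153 -0.021 -0.017 -0.011
x0.000 1685 -0.092 -0.083 -0.021
x0.010 1403 -0.093 -0.083 -0.023
x0.020 473 -0.043 -0.039 -0.023
x0.030 185 -0.052 -0.048 -0.038
x0.040 19 -0.051 -0.049 -0.047
grip [ 0.42345886 -0.14962139  0.18799592]
0.099 4 0.491 0.498
0.109 21 0.472 0.5
0.119 34 0.468 0.493
0.129 24 0.457 0.481
0.139 33 0.445 0.472
0.149 35 0.435 0.463
0.159 11 0.436 0.451
```

```bash
python3 -m pendant '[{"dx":1.4,"dy":0,"dz":3,"twist":0},{"dx":1.4,"dy":0,"dz":6,"twist":0},{"dx":1.4,"dy":0,"dz":8.8,"twist":0},{"dx":1.4,"dy":0,"dz":8.8,"twist":0},{"dx":1.4,"dy":0,"dz":8.8,"twist":0}]'
```

```text
time: 34.9
eef_pos: [0.4105, -0.1501, 0.0826]
tcp_rot: [0.009, 1.0, -0.0, 0.0]
contact_force: [0.2, 0.2, 0.4]
opening: 0.184
finger_force: 29.2
```

```bash
python3 -m pendant '[{"dx":-0.9,"dy":0,"dz":0,"twist":0},{"dx":-1.6,"dy":0,"dz":-0.55,"twist":0},{"dx":-2.3,"dy":0,"dz":-1.1,"twist":0},{"dx":-3.0,"dy":0,"dz":-1.5,"twist":0}]'
python3 -m pendant '[{"dx":-0.6,"dy":0,"dz":-0.4,"twist":0},{"dx":-1.3,"dy":0,"dz":-0.7,"twist":0},{"dx":-1.9,"dy":0,"dz":-0.95,"twist":0},{"dx":-1.9,"dy":0,"dz":-0.95,"twist":0}]'
python3 -m pendant '[{"dx":1.2,"dy":0,"dz":-1,"twist":0},{"dx":2,"dy":0,"dz":-6,"twist":0},{"dx":2,"dy":0,"dz":-12,"twist":0},{"dx":2,"dy":3,"dz":-13,"twist":0},{"dx":2,"dy":9,"dz":-13,"twist":0},{"dx":1,"dy":15,"dz":-13,"twist":0},{"dx":-1,"dy":21,"dz":-13,"twist":0},{"dx":-3.5,"dy":23,"dz":-13,"twist":0},{"dx":-3.5,"dy":23,"dz":-13,"twist":0},{"dx":-3.5,"dy":23,"dz":-13,"twist":0}]'
python3 chk.py '(.607,.152)'; python3 tilt.py
```

```text
time: 35.4
eef_pos: [0.44, -0.1508, 0.0977]
tcp_rot: [0.009, 1.0, 0.0, -0.001]
contact_force: [-4.7, 0.2, 1.8]
opening: 0.18
finger_force: 30.1
time: 35.9
eef_pos: [0.4598, -0.1512, 0.1069]
tcp_rot: [0.009, 1.0, -0.0, 0.001]
contact_force: [-2.5, 0.2, 0.7]
opening: 0.182
finger_force: 31.3
time: 37.15
eef_pos: [0.4983, 0.0782, 0.2364]
tcp_rot: [0.009, 1.0, 0.0, 0.001]
contact_force: [0.1, -0.8, -0.9]
opening: 0.178
finger_force: 31.1
grip [0.4983 0.0782 0.2554] f 31.050785779953003 0.17846765108282542 [ 0.1 -0.8 -0.9]
pot (array([0.6059, 0.1538]), 0.04, 418)
x0.000 1520 -0.092 -0.084 -0.0
x0.010 1278 -0.093 -0.084 -0.003
x0.020 781 -0.065 -0.045 -0.026
grip [0.49796014 0.07761238 0.25549049]
0.146 5 0.52 0.529
0.156 15 0.516 0.533
0.166 14 0.513 0.53
0.176 19 0.508 0.525
0.186 10 0.509 0.522
0.196 9 0.51 0.517
0.206 3 0.51 0.514
```

```bash
python3 -m pendant '[{"dx":-4.2,"dy":2.8,"dz":0,"twist":0},{"dx":-8.3,"dy":5.5,"dz":0,"twist":0},{"dx":-8.3,"dy":5.5,"dz":1,"twist":0},{"dx":-8.3,"dy":5.5,"dz":4,"twist":0},{"dx":-8.3,"dy":5.5,"dz":7,"twist":0},{"dx":-8.3,"dy":5.5,"dz":9.5,"twist":0},{"dx":-8.3,"dy":5.5,"dz":9.5,"twist":0}]'
python3 -m pendant '[{"dx":0,"dy":0,"dz":1.2,"twist":0},{"dx":0,"dy":0,"dz":2.6,"twist":0},{"dx":0,"dy":0,"dz":2.6,"twist":0}]'
python3 chk.py '(.607,.152)'
```

```text
time: 38.12
eef_pos: [0.5795, 0.1305, 0.1388]
tcp_rot: [0.01, 1.0, -0.0, -0.003]
contact_force: [-0.1, -1.0, 0.4]
opening: 0.183
finger_force: 31.0
time: 38.5
eef_pos: [0.582, 0.1319, 0.1147]
tcp_rot: [0.009, 1.0, 0.0, -0.0]
contact_force: [0.6, 0.3, -1.2]
opening: 0.182
finger_force: 31.1
grip [0.582  0.1319 0.1337] f 31.05878233909607 0.1815713703164586 [ 0.6  0.3 -1.2]
pot (array([0.6069, 0.1517]), 0.0405, 1514)
x0.000 1538 -0.092 -0.083 -0.001
x0.010 1268 -0.093 -0.084 -0.003
x0.020 777 -0.065 -0.045 -0.026
```

Release slightly, rise, and check both probes.

```bash
python3 -m pendant '[{"dx":0,"dy":0,"dz":0,"twist":0},{"dx":0,"dy":0,"dz":0,"twist":0},{"dx":0,"dy":0,"dz":0,"twist":0},{"dx":0,"dy":0,"dz":-1,"twist":0},{"dx":0,"dy":0,"dz":-4,"twist":0},{"dx":0,"dy":0,"dz":-9,"twist":0},{"dx":0,"dy":0,"dz":-15,"twist":0},{"dx":0,"dy":0,"dz":-16.5,"twist":0},{"dx":0,"dy":0,"dz":-16.5,"twist":0}]' 29 25
cat > inpot.py <<'E'
from h import *
w=cam('wrist');p=pot(w,(.607,.153));print(p)
for n in('side','scene'):
    X=cloud(cam(n));e=ctrl.get_state()['eef_pos'];m=(abs(X[...,0]-.6)<.09)&(abs(X[...,1]-.155)<.09)&(X[...,2]>.1)&(X[...,2]<e[2]-.08);q=X[m]
    for z in np.arange(.1,.18,.015):
        k=q[(q[:,2]>=z)&(q[:,2]<z+.015)]
        if len(k)>2:
            o=np.argsort(k[:,1]);k=k[o];g=np.split(k,np.nonzero(np.diff(k[:,1])>.006)[0]+1)
            print(n,z.round(3),[(len(a),a.mean(0)[:2].round(3).tolist(),np.ptp(a[:,1]).round(3)) for a in g])
E
python3 inpot.py
```

```text
time: 39.67
eef_pos: [0.5826, 0.1317, 0.2824]
tcp_rot: [0.009, 1.0, 0.0, 0.002]
contact_force: [-0.4, -0.3, -1.1]
opening: 0.288
finger_force: 0.0
(array([0.6073, 0.1518]), 0.0406, 702)
side 0.1 [(11, [0.572, 0.148], np.float64(0.009)), (22, [0.572, 0.173], np.float64(0.011)), (1, [0.632, 0.183], np.float64(0.0))]
side 0.115 [(48, [0.564, 0.162], np.float64(0.034))]
side 0.13 [(30, [0.561, 0.148], np.float64(0.009)), (29, [0.559, 0.17], np.float64(0.01))]
side 0.145 [(7, [0.553, 0.147], np.float64(0.007)), (6, [0.551, 0.168], np.float64(0.003))]
scene 0.1 [(77, [0.583, 0.161], np.float64(0.037))]
scene 0.115 [(83, [0.575, 0.16], np.float64(0.037))]
scene 0.13 [(22, [0.568, 0.148], np.float64(0.012)), (20, [0.566, 0.169], np.float64(0.012))]
scene 0.145 [(7, [0.559, 0.148], np.float64(0.005)), (7, [0.557, 0.169], np.float64(0.005))]
```

Both probes stand side by side in the pot, leaning a little to -x. Now probe A.

```bash
python3 -m pendant '[{"dx":5,"dy":-2,"dz":0,"twist":0},{"dx":11,"dy":-5,"dz":0,"twist":0},{"dx":11,"dy":-11,"dz":0,"twist":0},{"dx":11,"dy":-17,"dz":0,"twist":0},{"dx":11,"dy":-23,"dz":0,"twist":0},{"dx":11,"dy":-29,"dz":0,"twist":0},{"dx":11,"dy":-33.7,"dz":0,"twist":0},{"dx":11,"dy":-33.7,"dz":0,"twist":0},{"dx":11,"dy":-33.7,"dz":0,"twist":0}]' 35 25
python3 - <<'E'
from h import *
print(probes(cam('wrist')))
E
```

```text
time: 40.95
eef_pos: [0.4654, -0.2025, 0.2786]
tcp_rot: [0.009, 1.0, 0.001, -0.001]
contact_force: [0.2, 0.9, -0.9]
opening: 0.351
finger_force: 0.0
[(8, [0.4791, -0.205], -0.9), None, None]
```

```bash
python3 -m pendant '[{"dx":0,"dy":-0.2,"dz":6,"twist":0},{"dx":0,"dy":-0.2,"dz":12,"twist":0},{"dx":0,"dy":-0.2,"dz":18,"twist":0},{"dx":0,"dy":-0.2,"dz":22,"twist":0},{"dx":0,"dy":-0.2,"dz":24.5,"twist":0},{"dx":0,"dy":-0.2,"dz":26.4,"twist":0},{"dx":0,"dy":-0.2,"dz":26.4,"twist":0},{"dx":0,"dy":-0.2,"dz":26.4,"twist":0}]'
python3 -m pendant '[{"dx":0,"dy":0,"dz":0,"twist":0},{"dx":0,"dy":0,"dz":0,"twist":0},{"dx":0,"dy":0,"dz":0,"twist":0},{"dx":0,"dy":0,"dz":0,"twist":0},{"dx":0,"dy":0,"dz":0,"twist":0}]' 0 25
python3 -m pendant '[{"dx":0.8,"dy":0,"dz":-0.1,"twist":0},{"dx":1.6,"dy":0,"dz":-0.1,"twist":0},{"dx":2.3,"dy":0,"dz":-0.1,"twist":0},{"dx":2.3,"dy":0,"dz":-0.6,"twist":0},{"dx":2.3,"dy":0,"dz":-1.1,"twist":0},{"dx":2.28,"dy":0,"dz":-1.8,"twist":0},{"dx":2.23,"dy":0,"dz":-2.7,"twist":0},{"dx":2.17,"dy":0,"dz":-3.5,"twist":0}]'
python3 chk.py '(.607,.152)'
```

```text
time: 42.0
eef_pos: [0.4666, -0.2047, 0.0173]
tcp_rot: [0.008, 1.0, -0.0, 0.0]
contact_force: [-0.7, -0.5, 0.1]
opening: 0.349
finger_force: 0.0
time: 42.62
eef_pos: [0.4668, -0.2055, 0.0176]
tcp_rot: [0.009, 1.0, -0.0, 0.001]
contact_force: [-0.4, 3.2, 5.6]
opening: 0.181
finger_force: 29.8
time: 43.62
eef_pos: [0.4439, -0.2044, 0.0517]
tcp_rot: [0.009, 1.0, 0.0, -0.001]
contact_force: [0.4, 1.5, -3.3]
opening: 0.182
finger_force: 28.2
grip [ 0.4439 -0.2044  0.0707] f 28.19763869047165 0.1821136622522728 [ 0.4  1.5 -3.3]
pot None
x-0.020 346 -0.022 -0.02 -0.018
x-0.010 381 -0.024 -0.022 -0.019
x0.000 1930 -0.092 -0.081 -0.021
x0.010 1506 -0.093 -0.082 -0.014
x0.020 498 -0.027 -0.024 -0.019
x0.030 287 -0.026 -0.024 -0.02
x0.040 163 -0.027 -0.025 -0.023
```

```bash
python3 -m pendant '[{"dx":-0.18,"dy":0,"dz":-1.3,"twist":0},{"dx":-0.42,"dy":0,"dz":-2.55,"twist":0},{"dx":-0.85,"dy":0,"dz":-3.9,"twist":0},{"dx":-1.42,"dy":0,"dz":-5.15,"twist":0},{"dx":-1.77,"dy":0,"dz":-5.8,"twist":0},{"dx":-1.77,"dy":0,"dz":-5.8,"twist":0}]'
python3 -m pendant '[{"dx":1.0,"dy":0,"dz":-1.1,"twist":0},{"dx":2.0,"dy":0,"dz":-2.3,"twist":0},{"dx":2.7,"dy":1,"dz":-4,"twist":0},{"dx":2.7,"dy":3,"dz":-6,"twist":0},{"dx":3.7,"dy":3,"dz":-6,"twist":0},{"dx":3.7,"dy":3,"dz":-6,"twist":0}]'
python3 chk.py '(.607,.152)'; python3 tilt.py
```

```text
time: 44.42
eef_pos: [0.4629, -0.2055, 0.1105]
tcp_rot: [0.009, 1.0, -0.001, 0.001]
contact_force: [-0.5, 0.1, -0.9]
opening: 0.179
finger_force: 29.2
time: 45.18
eef_pos: [0.4247, -0.1746, 0.1693]
tcp_rot: [0.009, 1.0, -0.0, 0.0]
contact_force: [0.3, 0.1, -1.2]
opening: 0.18
finger_force: 29.3
grip [ 0.4247 -0.1746  0.1883] f 29.26336795091629 0.17980030014973866 [ 0.3  0.1 -1.2]
pot None
x-0.020 107 -0.012 -0.007 -0.002
x-0.010 145 -0.022 -0.017 -0.012
x0.000 1717 -0.092 -0.083 -0.022
x0.010 1396 -0.093 -0.083 -0.021
x0.020 411 -0.044 -0.039 -0.022
x0.030 166 -0.052 -0.049 -0.043
grip [ 0.42491442 -0.17471953  0.18784218]
0.099 8 0.484 0.498
0.109 23 0.476 0.5
0.119 27 0.468 0.493
0.129 28 0.46 0.48
0.139 27 0.447 0.473
0.149 34 0.436 0.464
0.159 12 0.436 0.452
```

Same state as for probe B, so repeat the bed-face steps.

```bash
python3 -m pendant '[{"dx":1.5,"dy":0,"dz":3,"twist":0},{"dx":1.5,"dy":0,"dz":6,"twist":0},{"dx":1.5,"dy":0,"dz":8.8,"twist":0},{"dx":1.5,"dy":0,"dz":8.8,"twist":0},{"dx":1.5,"dy":0,"dz":8.8,"twist":0}]'
python3 -m pendant '[{"dx":-0.9,"dy":0,"dz":0,"twist":0},{"dx":-1.6,"dy":0,"dz":-0.55,"twist":0},{"dx":-2.3,"dy":0,"dz":-1.1,"twist":0},{"dx":-3.0,"dy":0,"dz":-1.5,"twist":0}]'
python3 -m pendant '[{"dx":-0.6,"dy":0,"dz":-0.4,"twist":0},{"dx":-1.3,"dy":0,"dz":-0.7,"twist":0},{"dx":-1.9,"dy":0,"dz":-0.95,"twist":0},{"dx":-1.9,"dy":0,"dz":-0.95,"twist":0}]'
```

```text
time: 45.9
eef_pos: [0.411, -0.1748, 0.0821]
tcp_rot: [0.009, 1.0, -0.0, 0.0]
contact_force: [-0.2, 0.0, -0.1]
opening: 0.181
finger_force: 29.2
time: 46.4
eef_pos: [0.4406, -0.1749, 0.0973]
tcp_rot: [0.009, 1.0, -0.0, -0.001]
contact_force: [-4.6, -0.7, 0.2]
opening: 0.181
finger_force: 30.5
time: 46.9
eef_pos: [0.4603, -0.1751, 0.1063]
tcp_rot: [0.009, 1.0, -0.0, 0.001]
contact_force: [-1.7, 0.5, 0.8]
opening: 0.182
finger_force: 31.8
```

```bash
python3 -m pendant '[{"dx":1.2,"dy":0,"dz":-1,"twist":0},{"dx":2,"dy":0,"dz":-6,"twist":0},{"dx":2,"dy":0,"dz":-12,"twist":0},{"dx":2,"dy":3,"dz":-14,"twist":0},{"dx":2,"dy":9,"dz":-14,"twist":0},{"dx":1,"dy":15,"dz":-14,"twist":0},{"dx":-1,"dy":21,"dz":-14,"twist":0},{"dx":-3.5,"dy":23,"dz":-14,"twist":0},{"dx":-3.5,"dy":23,"dz":-14,"twist":0}]'
python3 chk.py '(.607,.152)'; python3 tilt.py
python3 -m pendant '[{"dx":0,"dy":0,"dz":0,"twist":10},{"dx":0,"dy":0,"dz":0,"twist":20},{"dx":0,"dy":0,"dz":0,"twist":30},{"dx":0,"dy":0,"dz":0,"twist":40},{"dx":0,"dy":0,"dz":0,"twist":50},{"dx":0,"dy":0,"dz":0,"twist":60},{"dx":0,"dy":0,"dz":0,"twist":70},{"dx":0,"dy":0,"dz":0,"twist":80},{"dx":0,"dy":0,"dz":0,"twist":90},{"dx":0,"dy":0,"dz":0,"twist":90}]'
python3 -m pendant '[{"dx":0,"dy":0,"dz":0,"twist":10},{"dx":0,"dy":0,"dz":0,"twist":20},{"dx":0,"dy":0,"dz":0,"twist":30},{"dx":0,"dy":0,"dz":0,"twist":40},{"dx":0,"dy":0,"dz":0,"twist":50},{"dx":0,"dy":0,"dz":0,"twist":60},{"dx":0,"dy":0,"dz":0,"twist":70},{"dx":0,"dy":0,"dz":0,"twist":80},{"dx":0,"dy":0,"dz":0,"twist":90},{"dx":0,"dy":0,"dz":0,"twist":90}]'
python3 - <<'E'
from h import *
s=ctrl.get_state();print(s['qpos'].round(2));A=R.from_quat(s['tcp_rot']).as_matrix();print(A.round(3).tolist())
e=s['eef_pos']
for n in('scene','side'):
    c=cam(n);print(n,pot(c,(.607,.152)))
    X=cloud(c);q=X[(abs(X[...,1]-e[1])<.012)&(abs(X[...,0]-e[0]+.03)<.06)&(X[...,2]>.1)&(X[...,2]<e[2]-.01)]
    for z in np.arange(.1,e[2],.015):
        k=q[(q[:,2]>=z)&(q[:,2]<z+.015)]
        if len(k)>2:print(z.round(3),len(k),k[:,0].min().round(3),k[:,0].max().round(3),k[:,1].mean().round(3))
E
```

```text
time: 48.02
eef_pos: [0.5004, 0.0562, 0.2463]
tcp_rot: [0.007, 1.0, 0.001, 0.002]
contact_force: [-1.0, 0.8, -1.3]
opening: 0.184
finger_force: 31.6
grip [0.5004 0.0562 0.2653] f 31.578179597854614 0.18355933367722752 [-1.   0.8 -1.3]
pot (array([0.6067, 0.1514]), 0.0405, 614)
x0.000 1572 -0.092 -0.083 -0.001
x0.010 1452 -0.092 -0.083 -0.004
x0.020 602 -0.064 -0.046 -0.029
grip [0.4990015  0.05447291 0.26494814]
0.156 5 0.521 0.531
0.166 16 0.518 0.534
0.176 16 0.514 0.53
0.186 14 0.511 0.525
0.196 14 0.51 0.523
0.206 8 0.511 0.517
0.216 5 0.509 0.514
time: 49.38
eef_pos: [0.4985, 0.0533, 0.2461]
tcp_rot: [0.713, 0.701, 0.001, 0.0]
contact_force: [0.5, -1.0, -0.8]
opening: 0.18
finger_force: 31.6
time: 50.62
eef_pos: [0.4986, 0.0538, 0.2461]
tcp_rot: [1.0, -0.007, 0.0, -0.0]
contact_force: [0.4, -0.5, -1.4]
opening: 0.182
finger_force: 31.6
[-0.1  -0.12  1.98  0.    1.28  1.49]
[[1.0, -0.015, 0.001], [-0.015, -1.0, 0.0], [0.001, -0.0, -1.0]]
scene (array([0.612 , 0.1563]), 0.0406, 111)
0.145 3 0.468 0.476 0.062
0.16 22 0.464 0.484 0.061
0.175 27 0.472 0.49 0.059
0.19 20 0.478 0.495 0.061
0.205 29 0.482 0.502 0.06
0.22 26 0.492 0.507 0.061
0.235 3 0.495 0.503 0.061
side (array([0.6043, 0.1542]), 0.0407, 182)
0.16 40 0.457 0.475 0.059
0.175 49 0.463 0.482 0.058
0.19 50 0.468 0.488 0.058
0.205 50 0.473 0.495 0.058
0.22 53 0.479 0.499 0.058
```

```bash
python3 -m pendant '[{"dx":5,"dy":-2,"dz":0,"twist":0},{"dx":10,"dy":-4.5,"dz":0,"twist":0},{"dx":13.6,"dy":-7.9,"dz":0,"twist":0},{"dx":13.6,"dy":-7.9,"dz":0,"twist":0},{"dx":13.6,"dy":-7.9,"dz":3,"twist":0},{"dx":13.6,"dy":-7.9,"dz":6,"twist":0},{"dx":13.6,"dy":-7.9,"dz":8.5,"twist":0},{"dx":13.6,"dy":-7.9,"dz":10,"twist":0},{"dx":13.6,"dy":-7.9,"dz":10,"twist":0}]'
python3 chk.py '(.607,.152)'
```

```text
time: 51.85
eef_pos: [0.636, 0.1302, 0.1461]
tcp_rot: [1.0, -0.009, -0.0, -0.0]
contact_force: [0.2, -0.5, -0.8]
opening: 0.182
finger_force: 31.6
grip [0.636  0.1302 0.1651] f 31.570603251457214 0.18229562639829078 [ 0.2 -0.5 -0.8]
pot (array([0.6096, 0.1524]), 0.0405, 1521)
x0.000 15 -0.036 -0.035 -0.034
x0.010 2734 -0.093 -0.084 -0.001
x0.020 887 -0.064 -0.043 -0.024
```

```bash
python3 -m pendant '[{"dx":0,"dy":0,"dz":1,"twist":0},{"dx":0,"dy":0,"dz":2,"twist":0},{"dx":0,"dy":0,"dz":3,"twist":0},{"dx":0,"dy":0,"dz":3,"twist":0}]'
python3 chk.py '(.607,.152)'
```

```text
time: 52.4
eef_pos: [0.6435, 0.1314, 0.1261]
tcp_rot: [1.0, -0.008, 0.01, -0.001]
contact_force: [4.3, 0.2, 20.5]
opening: 0.18
finger_force: 35.2
grip [0.6435 0.1314 0.1451] f 35.1531708240509 0.1802865605203013 [ 4.3  0.2 20.5]
pot (array([0.6114, 0.1497]), 0.0404, 1355)
x0.010 2706 -0.092 -0.084 -0.003
x0.020 843 -0.065 -0.044 -0.026
x0.030 16 -0.064 -0.063 -0.062
```

```bash
python3 -m pendant '[{"dx":0,"dy":0,"dz":-1,"twist":0},{"dx":-0.4,"dy":0,"dz":-7,"twist":0},{"dx":-0.4,"dy":0,"dz":-13,"twist":0},{"dx":6,"dy":0,"dz":-15,"twist":0},{"dx":6,"dy":0,"dz":-15,"twist":0},{"dx":6,"dy":0,"dz":-15,"twist":0}]'
python3 - <<'E'
from h import *
s=ctrl.get_state();print(s['eef_pos'],s['finger_force'])
o=[]
for n in('side','scene','wrist'):
    c=cam(n);p=pot(c,(.608,.152));print(n,p)
    X=cloud(c);P=p[0];m=(np.hypot(X[...,0]-P[0],X[...,1]-P[1])<.036)&(X[...,2]>.0)&(X[...,2]<.09);q=X[m]-[P[0],P[1],0]
    G=np.full((8,8),-1.)
    for i in range(8):
        for j in range(8):
            k=(q[:,0]>=-.04+.01*i)&(q[:,0]<-.03+.01*i)&(q[:,1]>=-.04+.01*j)&(q[:,1]<-.03+.01*j)
            if k.sum()>1:G[i,j]=np.median(q[k,2])*1000
    print('rows x -35..35, cols y -35..35 (mm)');print(G.astype(int))
    u,v=[int(x) for x in proj(c,[P[0],P[1],.1])];h=45 if n!='wrist' else 100
    r=c['img'][max(0,v-h):v+h,max(0,u-h):u+h,::-1];o.append(cv2.resize(r,(266,266),interpolation=cv2.INTER_CUBIC))
cv2.imwrite('pics/last.png',np.hstack(o))
E
```

```text
time: 53.2
eef_pos: [0.6948, 0.1297, 0.2633]
tcp_rot: [1.0, -0.009, -0.003, 0.0]
contact_force: [0.1, 0.1, -1.0]
opening: 0.181
finger_force: 32.4
[0.69481941 0.12966453 0.26328345] 32.38880395889282
side (array([0.6051, 0.1544]), 0.0407, 203)
rows x -35..35, cols y -35..35 (mm)
[[-1 -1 -1 -1 -1 -1 -1 -1]
 [-1 -1 -1 -1 -1 -1 88 -1]
 [-1 -1 -1 -1 -1 83 82 -1]
 [-1 -1 -1 -1 -1 70 -1 -1]
 [-1 -1 -1 -1 -1 55 -1 -1]
 [-1 -1 -1 -1 -1 -1 -1 -1]
 [-1  6  5  5 -1 -1 -1 -1]
 [-1 -1  4  5 -1 -1 -1 -1]]
scene (array([0.6124, 0.156 ]), 0.0409, 106)
rows x -35..35, cols y -35..35 (mm)
[[-1 -1 -1 -1 -1 -1 -1 -1]
 [-1 -1 -1 83 -1 87 85 -1]
 [-1 -1 60 68 80 82 77 -1]
 [-1 -1 -1 -1 70 75 -1 -1]
 [-1 -1 -1 -1 -1 -1 -1 -1]
 [-1 -1 -1 -1 -1 -1 -1 -1]
 [-1 -1 -1 -1 -1 -1 -1 -1]
 [-1 -1 -1 -1 -1 -1 -1 -1]]
wrist (array([0.6108, 0.1529]), 0.0405, 478)
rows x -35..35, cols y -35..35 (mm)
[[-1 -1 -1 -1  5 -1 -1 -1]
 [-1  6  7 -1  6 -1  6 -1]
 [-1  6 16 25  6 72  6  6]
 [-1  6  6  6 54 64  7  6]
 [-1 -1 -1  6 41 49 33 -1]
 [-1 -1 -1 -1 32 37 -1 -1]
 [-1 -1 -1 -1 -1 -1 -1 -1]
 [-1 -1 -1 -1 -1 -1 -1 -1]]
```

View pics/last.png

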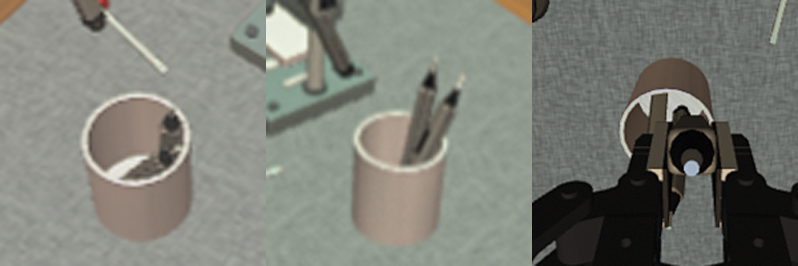

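The side crop shows both probes standing at the right, (168,130), with floor free at the lower left, (125,170). In the scene crop both tips point up, at (432,68) and (460,80). Probe A, held, had landed on a neighbour's tail, which has since moved over. I'll measure once more and retry.

```bash
sed -i 's/abs(X\[...,0\]-.6)<.09/abs(X[...,0]-.575)<.06/' inpot.py; python3 inpot.py; python3 tilt.py >/dev/null; python3 - <<'E'
from h import *
e=ctrl.get_state()['eef_pos']
for n in('scene','side'):
    c=cam(n);X=cloud(c);q=X[(abs(X[...,1]-e[1])<.014)&(abs(X[...,0]-e[0]+.03)<.06)&(X[...,2]>.13)&(X[...,2]<e[2]-.005)]
    for z in np.arange(.13,e[2],.02):
        k=q[(q[:,2]>=z)&(q[:,2]<z+.02)]
        if len(k)>2:print(n,z.round(3),len(k),k[:,2].min().round(3),k[:,0].min().round(3),k[:,0].max().round(3),k[:,1].min().round(3),k[:,1].max().round(3))
E
```

```text
(array([0.6108, 0.1529]), 0.0405, 467)
side 0.1 [(6, [0.575, 0.154], np.float64(0.007)), (19, [0.573, 0.175], np.float64(0.008))]
side 0.115 [(18, [0.571, 0.153], np.float64(0.009)), (34, [0.565, 0.173], np.float64(0.013))]
side 0.13 [(34, [0.569, 0.152], np.float64(0.018)), (22, [0.559, 0.17], np.float64(0.01))]
side 0.145 [(19, [0.569, 0.15], np.float64(0.008)), (5, [0.55, 0.169], np.float64(0.003))]
side 0.16 [(4, [0.568, 0.15], np.float64(0.002))]
scene 0.1 [(69, [0.584, 0.165], np.float64(0.033))]
scene 0.115 [(70, [0.578, 0.165], np.float64(0.034))]
scene 0.13 [(56, [0.575, 0.16], np.float64(0.029))]
scene 0.145 [(14, [0.577, 0.151], np.float64(0.01)), (4, [0.558, 0.171], np.float64(0.002))]
scene 0.16 [(4, [0.574, 0.151], np.float64(0.004))]
scene 0.17 14 0.178 0.658 0.675 0.128 0.14
scene 0.19 43 0.19 0.663 0.683 0.126 0.143
scene 0.21 38 0.211 0.67 0.692 0.126 0.142
scene 0.23 41 0.23 0.68 0.7 0.128 0.14
scene 0.25 20 0.251 0.687 0.704 0.127 0.141
side 0.17 18 0.18 0.65 0.667 0.124 0.139
side 0.19 68 0.19 0.651 0.672 0.123 0.139
side 0.21 73 0.21 0.66 0.681 0.123 0.14
side 0.23 77 0.231 0.669 0.69 0.122 0.139
side 0.25 35 0.251 0.679 0.692 0.124 0.139
```

```bash
python3 -m pendant '[{"dx":-3,"dy":-0.25,"dz":0,"twist":0},{"dx":-5.9,"dy":-0.25,"dz":0,"twist":0},{"dx":-5.9,"dy":-0.25,"dz":2,"twist":0},{"dx":-5.9,"dy":-0.25,"dz":5,"twist":0},{"dx":-5.9,"dy":-0.25,"dz":8,"twist":0},{"dx":-5.9,"dy":-0.25,"dz":10.5,"twist":0},{"dx":-5.9,"dy":-0.25,"dz":12,"twist":0},{"dx":-5.9,"dy":-0.25,"dz":12,"twist":0}]'
python3 -m pendant '[{"dx":0,"dy":0,"dz":0.7,"twist":0},{"dx":0,"dy":0,"dz":1.4,"twist":0},{"dx":0,"dy":0,"dz":1.4,"twist":0}]'
```

```text
time: 54.65
eef_pos: [0.6364, 0.1331, 0.144]
tcp_rot: [1.0, -0.009, -0.002, 0.0]
contact_force: [-0.6, 0.3, 0.4]
opening: 0.181
finger_force: 32.4
time: 55.02
eef_pos: [0.6369, 0.1332, 0.1317]
tcp_rot: [1.0, -0.009, -0.0, 0.0]
contact_force: [-0.2, 0.1, 0.1]
opening: 0.178
finger_force: 32.3
```

```bash
python3 -m pendant '[{"dx":0,"dy":0,"dz":0.5,"twist":0},{"dx":0,"dy":0,"dz":1,"twist":0},{"dx":0,"dy":0,"dz":1,"twist":0}]'
python3 -m pendant '[{"dx":0,"dy":0,"dz":0.4,"twist":0},{"dx":0,"dy":0,"dz":0.9,"twist":0},{"dx":0,"dy":0,"dz":0.9,"twist":0}]'
```

```text
time: 55.4
eef_pos: [0.6368, 0.1331, 0.1214]
tcp_rot: [1.0, -0.009, -0.0, 0.0]
contact_force: [-0.3, 0.1, -0.5]
opening: 0.179
finger_force: 32.4
time: 55.78
eef_pos: [0.6365, 0.1339, 0.1123]
tcp_rot: [1.0, -0.009, -0.001, -0.001]
contact_force: [-0.7, 1.8, -0.8]
opening: 0.182
finger_force: 32.3
```

Free all the way this time. Release, rise and measure.

```bash
python3 -m pendant '[{"dx":0,"dy":0,"dz":0,"twist":0},{"dx":0,"dy":0,"dz":0,"twist":0},{"dx":0,"dy":0,"dz":0,"twist":0},{"dx":0,"dy":0,"dz":-1,"twist":0},{"dx":0,"dy":0,"dz":-4,"twist":0},{"dx":0,"dy":0,"dz":-9,"twist":0},{"dx":0,"dy":0,"dz":-15,"twist":0},{"dx":0,"dy":0,"dz":-18,"twist":0},{"dx":0,"dy":0,"dz":-18,"twist":0}]' 32 25
python3 -m pendant '[{"dx":3,"dy":5,"dz":-3,"twist":0},{"dx":4,"dy":11,"dz":-4,"twist":0},{"dx":4,"dy":17,"dz":-4,"twist":0},{"dx":4,"dy":22,"dz":-4,"twist":0},{"dx":4,"dy":22,"dz":-4,"twist":0},{"dx":4,"dy":22,"dz":-4,"twist":0}]'
sed -i 's/abs(X\[...,0\]-.575)<.06/abs(X[...,0]-.6)<.09/; s/(X\[...,2\]<e\[2\]-.08)/(X[...,2]<.2)/; s/arange(.1,.18/arange(.1,.2/' inpot.py; python3 inpot.py
python3 - <<'E'
from h import *
# bystanders and press check against start
for n in('scene','side'):
    c=cam(n);X=cloud(c);a=dict(np.load(n+'0.npz'));Y=cloud(a)
    for nm,p,r in(('glue',(.567,.437),.06),('driver',(.76,.025),.12),('module',(.62,-.435),.14),('reel',(.718,.305),.05)):
        f=lambda Z,d:Z[(np.hypot(Z[...,0]-p[0],Z[...,1]-p[1])<r)&(Z[...,2]>.012)&(Z[...,2]<.14)&(d>0)]
        A,B=f(Y,a['depth']),f(X,c['depth']);print(n,nm,len(A),len(B),(np.median(B,0)-np.median(A,0)).round(3))
    d=np.hypot(X[...,0]-.568,X[...,1]+.134);m=(d>.045)&(d<.059)&(X[...,2]>.16)&(X[...,2]<.205)&(c['img'].min(2)>120);print('rim',np.percentile(X[m][:,2],90))
    m=(X[...,0]>.38)&(X[...,0]<.53)&(X[...,1]<0)&(X[...,1]>-.26)&(X[...,2]>.031)&(X[...,2]<.06);print('left at press front',m.sum())
    save(c,n+'_end.png')
E
```

```text
time: 56.9
eef_pos: [0.6388, 0.1333, 0.2984]
tcp_rot: [1.0, -0.009, 0.004, -0.0]
contact_force: [0.2, -0.2, 0.3]
opening: 0.319
finger_force: 0.0
time: 57.65
eef_pos: [0.6727, -0.087, 0.3313]
tcp_rot: [1.0, -0.009, -0.001, -0.001]
contact_force: [-0.3, 0.9, 0.5]
opening: 0.317
finger_force: 0.0
(array([0.6107, 0.1519]), 0.0408, 560)
side 0.1 [(46, [0.628, 0.151], np.float64(0.016)), (20, [0.573, 0.174], np.float64(0.007))]
side 0.115 [(95, [0.598, 0.159], np.float64(0.033))]
side 0.13 [(99, [0.6, 0.156], np.float64(0.035))]
side 0.145 [(31, [0.602, 0.152], np.float64(0.01)), (5, [0.551, 0.17], np.float64(0.002))]
side 0.16 [(6, [0.572, 0.148], np.float64(0.003))]
scene 0.1 [(91, [0.598, 0.163], np.float64(0.039))]
scene 0.115 [(94, [0.599, 0.162], np.float64(0.038))]
scene 0.13 [(78, [0.6, 0.159], np.float64(0.035))]
scene 0.145 [(20, [0.597, 0.152], np.float64(0.012)), (4, [0.557, 0.171], np.float64(0.003))]
scene 0.16 [(4, [0.577, 0.149], np.float64(0.006))]
scene glue 535 537 [ 0.    -0.     0.001]
scene driver 304 299 [-0. -0. -0.]
scene module 1932 1926 [-0.001  0.    -0.   ]
scene reel 398 401 [ 0.  0. -0.]
rim 0.19171414466482736
left at press front 0
side glue 532 530 [-0. -0. -0.]
side driver 312 320 [-0.001  0.    -0.   ]
side module 3020 2983 [-0.001 -0.     0.001]
side reel 442 443 [-0.001  0.    -0.   ]
rim 0.19276801710013797
left at press front 4
```

```bash
python3 - <<'E'
from h import *
for n in('scene','side'):
    c=cam(n);X=cloud(c);q=X[(abs(X[...,0]-.6)<.09)&(abs(X[...,1]-.155)<.07)&(X[...,2]>.103)&(X[...,2]<.2)]
    Q=np.float32(q);_,l,ce=cv2.kmeans(Q*[1,1,.2]if 0 else np.float32(Q*np.float32([1,1,.2])),3,None,(3,50,1e-5),5,cv2.KMEANS_PP_CENTERS)
    for i in range(3):
        k=q[l[:,0]==i];d=np.linalg.svd(k-k.mean(0))[2][0] if len(k)<400 else 0;print(n,len(k),k.mean(0).round(3),'zmax',k[:,2].max().round(3),'axis',np.round(d*np.sign(d[2]),2))
E
```

```text
scene 109 [0.584 0.152 0.129] zmax 0.171 axis [-0.16 -0.08  0.98]
scene 67 [0.657 0.157 0.126] zmax 0.159 axis [ 0.37 -0.02  0.93]
scene 95 [0.574 0.173 0.123] zmax 0.154 axis [-0.52 -0.05  0.85]
side 75 [0.564 0.172 0.126] zmax 0.154 axis [-0.52 -0.12  0.84]
side 122 [0.644 0.153 0.126] zmax 0.159 axis [0.48 0.08 0.87]
side 95 [0.572 0.151 0.136] zmax 0.17 axis [-0.04 -0.05  1.  ]
```

All three probes stand tip up, tails on the pot floor. The press is wound up and the bystanders have not moved. Handing in.

```bash
python3 -c "
from plant import ctrl
print(ctrl.sign_off())"
```

```text
the job is handed in; nothing more can be done
None
```

The job is handed in: the press is wound up to its stop, all three probes that were there stand tail-down and tip-up in the upright pot (knocked or pushed about 5 cm from its start), and the glue bottle, screwdriver, module and solder reel have not moved.

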